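# Put the label-stripping bench in order

### The job

Put the label-stripping bench in order: lower (never drop) every tool from the white drying block into the deep steel tin, handle up and foot on the tin's floor, so that green-handled brushes lean out over its green rim and red-handled scrapers over its red rim. File every loose yellow blade cassette, grip tab up, in the packed rack with the grey ones, easing those apart without toppling them or taking them out, until all stand fully down in the rack and upright, leaning at most a little. Leave the bottle, the jar and the can where they are.

Things in the scene. Friction and masses are not known exactly. Their poses are not given: they have to be found in the camera images.
- tin: deep rectangular steel tin fixed to the bench, 188 x 56 mm outside, 180 (x) by 48 mm (y) inside, walls 4 mm, 95 mm high, floor 5 mm above the bench. Origin at the centre of its underside on the bench, x along its length. The long rim at +y is banded green, the long rim at -y red; it may face any way.
- block: white drying block, 0.9 kg, standing loose on the bench, 190 (x) by 50 (y) by 50 mm high, origin at the centre of its underside; five 22 mm square slots 44 mm deep in its top at x = -72, -36, 0, 36 and 72 mm.
- brush1: bottle brush, 165 mm long, origin at the centre of its foot (working end), z along the tool towards the handle end. Over the top 70 mm a round green handle, 14 mm across, then a 10 mm shaft 35 mm long, then a white brush head 18 mm across, 60 mm long. 60 g. Starts standing in a slot of the drying block, its foot 6 mm above the bench. May be absent.
- brush1_top (a point): centre of the handle end of brush1, 165 mm from its foot
- brush2: bottle brush, 165 mm long, origin at the centre of its foot (working end), z along the tool towards the handle end. Over the top 70 mm a round green handle, 14 mm across, then a 10 mm shaft 35 mm long, then a white brush head 18 mm across, 60 mm long. 60 g. Starts standing in a slot of the drying block, its foot 6 mm above the bench. May be absent.
- brush2_top (a point): centre of the handle end of brush2, 165 mm from its foot
- brush3: bottle brush, 165 mm long, origin at the centre of its foot (working end), z along the tool towards the handle end. Over the top 70 mm a round green handle, 14 mm across, then a 10 mm shaft 35 mm long, then a white brush head 18 mm across, 60 mm long. 60 g. Starts standing in a slot of the drying block, its foot 6 mm above the bench. May be absent.
- brush3_top (a point): centre of the handle end of brush3, 165 mm from its foot
- scraper1: label scraper, 165 mm long, origin at the centre of its foot (working end), z along the tool towards the handle end. Over the top 70 mm a round red handle, 14 mm across, then a 10 mm shaft 35 mm long, then a steel scraper head 18 x 14 mm, 60 mm long. 60 g. Starts standing in a slot of the drying block, its foot 6 mm above the bench. May be absent.
- scraper1_top (a point): centre of the handle end of scraper1, 165 mm from its foot
- scraper2: label scraper, 165 mm long, origin at the centre of its foot (working end), z along the tool towards the handle end. Over the top 70 mm a round red handle, 14 mm across, then a 10 mm shaft 35 mm long, then a steel scraper head 18 x 14 mm, 60 mm long. 60 g. Starts standing in a slot of the drying block, its foot 6 mm above the bench. May be absent.
- scraper2_top (a point): centre of the handle end of scraper2, 165 mm from its foot
- rack: aluminium cassette rack fixed to the bench, origin at the centre of its underside. Inside 154 mm long (x, along the row) by 88 mm (y), floor 6 mm above the bench, end walls reach 50 mm and side walls 26 mm above the bench. Cassettes stand in it side by side, thickness along the rack's x, either way round; five fit with 14 mm to spare.
- cassette1: yellow blade cassette to be filed: stands upright, origin at the centre of its underside, z up. Body 28 mm thick (x) by 80 mm wide (y) by 60 mm high; the lowest 14 mm taper like a wedge to 18 mm thick at the very bottom, the top long edges are rounded (6 mm). On top a black grip tab 12 mm thick (x), 44 mm long (y), from 60 to 90 mm high. About 120 g, loose. Starts standing on the bench.
- cassette2: yellow blade cassette to be filed: stands upright, origin at the centre of its underside, z up. Body 28 mm thick (x) by 80 mm wide (y) by 60 mm high; the lowest 14 mm taper like a wedge to 18 mm thick at the very bottom, the top long edges are rounded (6 mm). On top a black grip tab 12 mm thick (x), 44 mm long (y), from 60 to 90 mm high. About 120 g, loose. Starts standing on the bench.
- row1: grey blade cassette, in all sizes and axes like cassette1, about 120 g. Starts standing upright in the rack, its underside on the rack's floor, free to slide; the gaps beside it start a few mm too narrow for another. It slides or tips when pushed and may be left leaning.
- row2: grey blade cassette, in all sizes and axes like cassette1, about 120 g. Starts standing upright in the rack, its underside on the rack's floor, free to slide; the gaps beside it start a few mm too narrow for another. It slides or tips when pushed and may be left leaning.
- row3: grey blade cassette, in all sizes and axes like cassette1, about 120 g. Starts standing upright in the rack, its underside on the rack's floor, free to slide; the gaps beside it start a few mm too narrow for another. It slides or tips when pushed and may be left leaning.
- bottle: green glass bottle standing on the bench, 60 mm across, 190 mm high, origin under its centre; leave alone
- jar: amber jar, 68 mm across, 90 mm high, origin under its centre; leave alone
- can: drinks-size can, 66 mm across, 100 mm high, origin under its centre; leave alone
Mind the look-alikes: they are no part of the job. Leave any orange look-alike of the tin alone.

How it is judged:
By the outcome, as a careful person would: the job done as asked, in the order asked, and still so for the second after the job is handed in, with the robot touching nothing.
Of brush1, brush2, brush3, scraper1, scraper2 only 3 to 5 are there at a start; the rules pass over those that are not, and their reading is None.
At some moment in a run one of block may be knocked a few centimetres aside while the robot is not near it.
It also fails if it takes over 210 s, if anything falls off the work surface, if the arm or the gripper's body presses on something with over 40 N, if the wrist force passes 120 N, or if a joint passes its speed limit or range.

### The arm

A 6-joint arm with a two-finger parallel gripper is mounted at the origin on the work surface. World frame = base frame: x ahead of the robot, y to its left, z up, the work surface at z = 0. Lengths are in m, angles in rad, forces in N, time in s.
With the tool pointing down it reaches from about 0.35 to 0.775 m from the base axis. Payload 5.5 kg.
Tool frame: the origin (TCP) lies midway between the tips of the shut fingers; the grasp point (between the pads) lies env.grasp_offset behind it (env.grasp_offset is the distance from the TCP to the grasp point, in m); z points along the fingers, y is the line along which they close (so a half turn about z gives the same grasp; the last joint's range is limited). The gripper opens to 85 mm and grips with 20 to 120 N. Pads are 22 mm wide; open, the fingers measure 114 mm over their backs; the gripper's body (76 mm by 85 mm) begins 54 mm behind the grasp point. The pads swing forward as they close: fully open they stand 13 mm farther back than shut.
Start: joints at [-1.299, 0.313, 0.046, 1.304, 0, 1.431], TCP at [0.23, -0.527, 0.231] pointing down, gripper open.
Joint ranges: [-2.76, 2.76], [-0.86, 1.69], [-1.03, 1.26], [-2.2, 2.34], [-1.47, 1.5], [-3.14, 3.14]. Speed limits (rad/s): [2.57, 2.57, 3.14, 3.14, 3.14, 3.14].

### API

Orientations are given as a unit quaternion [w, x, y, z].
In Python, from workcell import monitor, viewer, order, env gives the robot as it stands.
- The arm moves only by the tool carry_out, never from a script. Its argument "plan" is a list that holds one entry, the list of rows, each a list of 7 numbers: the turn, a rotation vector about the world's x, y, z in rad, then the shift along the world's x, y, z in mm, then the finger opening in mm, from 0 to 85.4. A call has 1 to 20 rows; each row is the pose to reach, as a shift and turn from the pose commanded when the call began; what a row does not reach only later rows make up. A row lasts 1/10 s, in which the tool goes at most 50 mm and 8.59 degrees, less where a joint would pass 70% of its speed; a pose out of reach is approached as far as the arm can. A call with a gripper value outside its range is refused whole. The fingers move at their own pace and stop on an object; "squeeze" is the grip in N (left out, the last holds). Time passes only in rows, so rows that repeat a pose let the fingers close. It gives the time, the measured TCP pose, the force, the opening and the grip force at its end, in the units of the state.
- monitor.get_state(): the state, without advancing time (a new reading comes with each control period).
- viewer.read_camera(name): name is "scene" or "top" or "wrist"; returns the picture (420x560x3 uint8, red, green, blue); there is no depth.
- viewer.calibration(name): a dict with "K" (3x3 intrinsics, pixels), "eye" and "rotation" of the camera in the world. Camera axes: x right, y down, z forward; pixel columns grow to the right and rows downward; lengths in m; the calibration is good to about 2 mm. A picture is of the moment at which its call begins: read the wrist's pose just before it. calibration takes no time and is no camera call; for the wrist camera it gives the pose at the moment of the call.
- order.hand_in(): hands the job in; it is judged then, once.
The state is a dict: "clock": time; "joint_pos": joint angles; "qvel": joint speeds; "tau": joint torques, N m; "tcp_pos": TCP position; "orientation": TCP orientation; "wrist_force": force on the tool from outside, world axes, zero at the start; "ft_torque": the same for the moment, N m; "finger_gap": finger opening in m; "grip_force": force on a finger pad.
Only numpy, scipy, OpenCV 4.12 (cv2) and the standard library are available. Lean on these libraries where they do the work, as an engineer would, in place of code of your own. Each camera call takes 0.05 s, during which the arm holds its last target. There are 200 camera calls.

## Working session

There is one attempt and no reset: what is moved stays moved. The work goes in short steps, Python scripts to look and compute and a tool call to move; the robot and the scene stay as the last step left them, time stands still between calls to the robot, and variables do not carry over. Pictures are saved under pics/ and viewed, at most 14 in all, crops included, and the job is handed in when it is done.

Besides the shell and the picture viewer there is one more tool, called after "Call:" as name(argument=value, ...) on one line, values as JSON. carry_out: Moves the arm, as the interface text tells. Its arguments: {"type":"object","properties":{"plan":{"type":"array","items":{"type":"array","items":{"type":"array","items":{"type":"number"}}}},"squeeze":{"type":"number"}},"required":["plan"]}

```bash
ls; mkdir -p pics; python3 - <<'E'
from workcell import monitor, viewer, order, env
import cv2,numpy as np
np.set_printoptions(precision=4,suppress=True)
print(env.grasp_offset); print(monitor.get_state())
for n in ("top","scene"):
    im=viewer.read_camera(n); cv2.imwrite(f"pics/{n}0.png",cv2.resize(im[:,:,::-1],(800,600),interpolation=cv2.INTER_CUBIC)); print(n,viewer.calibration(n))
    np.save(f"{n}0.npy",im)
E
```

```text
pics
0.0187
{'clock': 0.0, 'joint_pos': array([-1.2986,  0.314 ,  0.045 ,  1.3036,  0.    ,  1.4312]), 'qvel': array([ 0.0009,  0.0001, -0.0007,  0.0002,  0.0009,  0.0006]), 'tau': array([  0.0007, -48.0626,  29.8533,   0.0196,  -0.    ,   0.    ]), 'tcp_pos': array([ 0.23  , -0.5264,  0.2304]), 'orientation': array([-0.0009,  0.9789,  0.2045, -0.0001]), 'wrist_force': array([-0.3481,  0.1781,  0.3675]), 'ft_torque': array([-0.0169,  0.0067,  0.0141]), 'grip_force': 0.0, 'finger_gap': 0.08570440569756957}
top {'K': array([[411.8552,   0.    , 275.4736],
       [  0.    , 411.8552, 204.525 ],
       [  0.    ,   0.    ,   1.    ]]), 'eye': array([0.3615, 0.052 , 1.0537]), 'rotation': array([-0.0556,  0.7137, -0.6955,  0.0616])}
scene {'K': array([[403.0926,   0.    , 275.0887],
       [  0.    , 403.0926, 206.9325],
       [  0.    ,   0.    ,   1.    ]]), 'eye': array([ 1.0587, -0.2966,  0.8072]), 'rotation': array([-0.3187,  0.8188,  0.4482, -0.1649])}
```

View pics/top0.png

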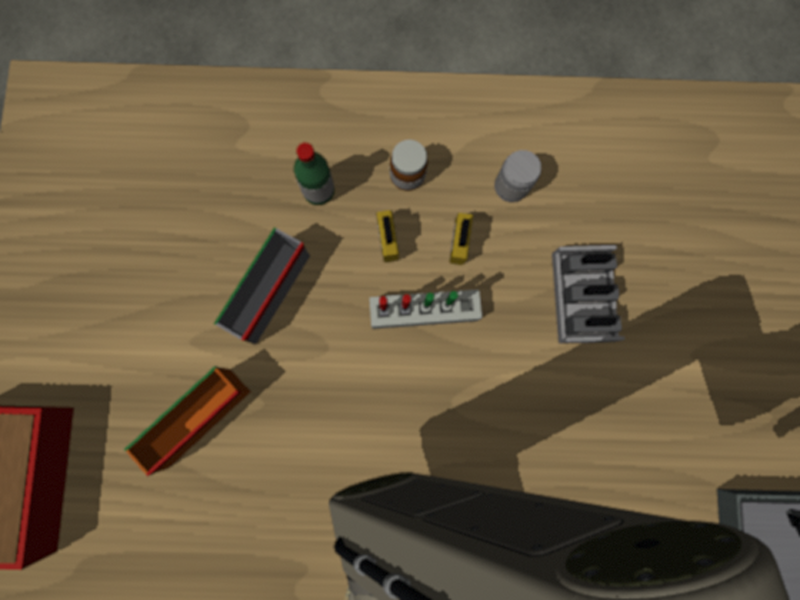

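View pics/scene0.png

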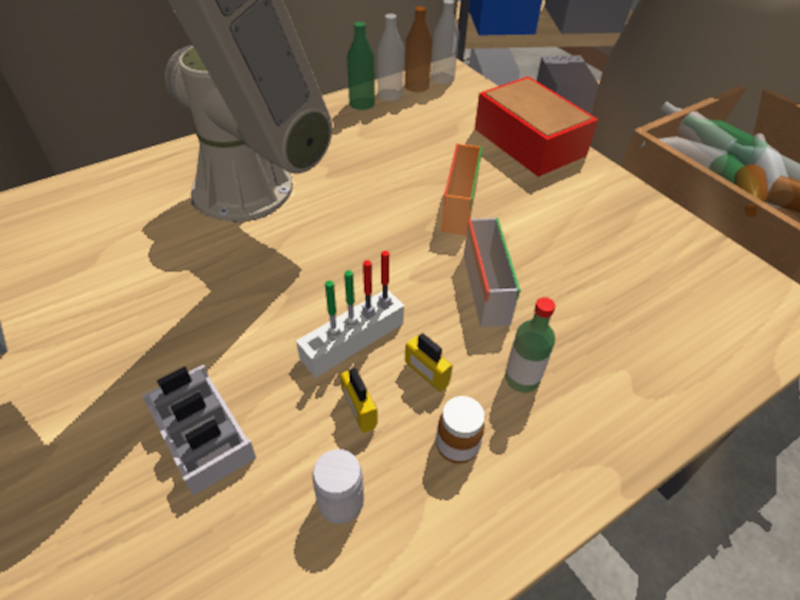

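The top view shows these candidates (800x600 picture pixels):
- **Tin:** the grey-steel tin is at (260,285), with its green rim on the left and red on the right. The orange look-alike is at (188,420). A red box at (20,490) and a grey tray at (760,540) are not relevant.
- **Tools:** the white block is at (426,308), with two red tools at (384,300) and (405,300) and two green at (428,299) and (451,297). The slot at (467,304) is empty.
- **Cassettes and rack:** the yellow cassettes are at (388,236) and (461,238), and the rack at (588,293) holds three grey ones.

I choose the steel tin and check it in a close crop.

```bash
python3 - <<'E'
import cv2,numpy as np
im=np.load("top0.npy")[:,:,::-1]
c=im[140:245,145:345]; cv2.imwrite("pics/c1.png",cv2.resize(c,(800,420),interpolation=cv2.INTER_CUBIC))
c=im[140:250,255:445]; cv2.imwrite("pics/c2.png",cv2.resize(c,(760,440),interpolation=cv2.INTER_CUBIC))
E
cat > h.py <<'E'
from workcell import monitor, viewer, order, env
import cv2,numpy as np
from scipy.spatial.transform import Rotation as R
from scipy.optimize import least_squares
np.set_printoptions(precision=4,suppress=True)
def cam(n):
    c=viewer.calibration(n); q=np.asarray(c["rotation"])
    M=R.from_quat(q[[1,2,3,0]]).as_matrix() if q.shape==(4,) else q
    return c["K"],np.asarray(c["eye"]),M
def ray(c,uv,z):
    K,e,M=c; d=M@np.linalg.inv(K)@np.array([uv[0],uv[1],1.]); return e+d*(z-e[2])/d[2]
def proj(c,P):
    K,e,M=c; p=(np.atleast_2d(P)-e)@M@K.T; return p[:,:2]/p[:,2:]
E
```

```text
(no output)
```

View pics/c1.png

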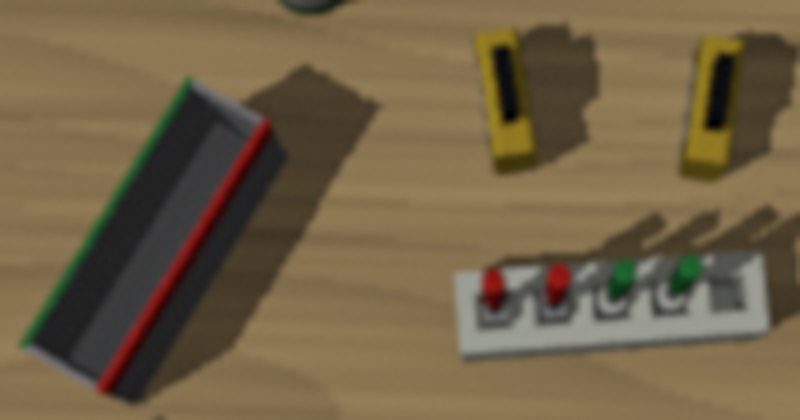

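View pics/c2.png

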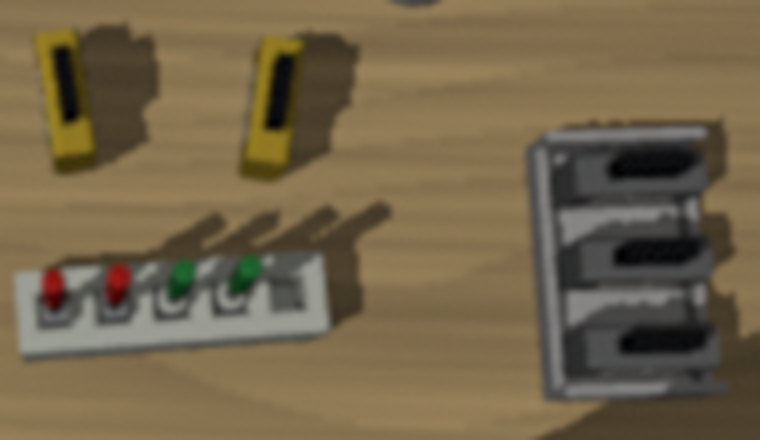

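The c1 crop confirms the steel tin. Its green rim runs (190,79)–(23,346) and its red rim (268,121)–(102,391). The block's top corners are (455,271), (765,253), (771,332) and (460,355). In c2, the rack's end walls are at rows about 130 and 390, with three black tabs at (655,162), (657,251) and (665,341).

```bash
cat >> h.py <<'E'
def fit(c,loc,uv,x0):
    loc=np.array(loc,float)/1000; uv=np.array(uv,float)
    def P(p):
        o=loc.copy(); o[:,:2]=loc[:,:2]@np.array([[np.cos(p[2]),np.sin(p[2])],[-np.sin(p[2]),np.cos(p[2])]])+p[:2]; return o
    r=least_squares(lambda p:(proj(c,P(p))-uv).ravel(),x0)
    return r.x, np.round((proj(c,P(r.x))-uv),1)
def px(uv,o,s=4): return [((u+.5)/s-.5+o[0],(v+.5)/s-.5+o[1]) for u,v in uv]
E
python3 - <<'E'
from h import *
c=cam("top"); o1=(145,140);o2=(255,140)
print("nadir",proj(c,[[.3615,.052,0]]), proj(c,[[.5,.052,0],[.36,.2,0]]))
p,r=fit(c,[[94,26,95],[-94,26,95],[94,-26,95],[-94,-26,95]],px([(190,79),(23,346),(268,121),(102,391)],o1),[.45,.3,-.5]);print("tin",p,r.tolist())
b,r=fit(c,[[-95,25,50],[95,25,50],[95,-25,50],[-95,-25,50]],px([(455,271),(765,253),(771,332),(460,355)],o1),[.42,.05,-1.57]);print("block",b,r.tolist())
Rb=np.array([[np.cos(b[2]),-np.sin(b[2])],[np.sin(b[2]),np.cos(b[2])]])
for sx in (-72,-36,0,36,72):
    w=Rb@[sx/1000,0]+b[:2]; print("slot",sx,w,"top px c1",(proj(c,[[*w,.171]])[0]-o1)*4+1.5)
for n,q in (("t1",[(655,162),(615,163),(698,158)]),("t2",[(657,251),(617,252),(703,245)]),("t3",[(665,341),(622,342),(708,336)])):
    print(n,[ray(c,u,.096) for u in px(q,o2)])
for n,e in (("far",[(545,130),(708,128)]),("near",[(553,395),(727,388)])): print(n,[ray(c,u,.05) for u in px(e,o2)])
for n,e in (("y1",[(495,48),(514,122),(505,85)]),("y2",[(723,56),(716,130),(720,92)])): print(n,[ray(c,u,.09) for u in px(e,o1)])
for n,e in (("y1body",[(477,33),(517,30),(535,153),(495,160)]),("y2body",[(702,37),(743,38),(730,163),(684,160)])): print(n,[ray(c,u,.06) for u in px(e,o1)])
E
```

```text
nadir [[271.0798 273.455 ]] [[272.5107 219.016 ]
 [212.3582 272.5769]]
tin [ 0.5326  0.2685 -0.4917] [[0.7, -0.4], [0.2, 0.6], [-0.2, -0.5], [-0.6, 0.3]]
block [ 0.5044 -0.0102 -1.4787] [[0.4, 0.4], [-0.5, -0.1], [-0.2, 0.2], [0.3, -0.5]]
slot -72 [0.4977 0.0615] top px c1 [494.9938 280.1418]
slot -36 [0.501  0.0256] top px c1 [561.2224 275.8412]
slot 0 [ 0.5044 -0.0102] top px c1 [627.3368 271.5481]
slot 36 [ 0.5077 -0.046 ] top px c1 [693.3374 267.2624]
slot 72 [ 0.511  -0.0819] top px c1 [759.2245 262.984 ]
t1 [array([ 0.5902, -0.2941,  0.096 ]), array([ 0.5889, -0.2701,  0.096 ]), array([ 0.5934, -0.32  ,  0.096 ])]
t2 [array([ 0.5362, -0.2935,  0.096 ]), array([ 0.535 , -0.2697,  0.096 ]), array([ 0.5405, -0.321 ,  0.096 ])]
t3 [array([ 0.4827, -0.2965,  0.096 ]), array([ 0.4814, -0.2711,  0.096 ]), array([ 0.4863, -0.3219,  0.096 ])]
far [array([ 0.6199, -0.2421,  0.05  ]), array([ 0.624 , -0.3449,  0.05  ])]
near [array([ 0.4535, -0.2434,  0.05  ]), array([ 0.4605, -0.3503,  0.05  ])]
y1 [array([0.6525, 0.0663, 0.09  ]), array([0.6067, 0.0536, 0.09  ]), array([0.6296, 0.0596, 0.09  ])]
y2 [array([ 0.6514, -0.072 ,  0.09  ]), array([ 0.6051, -0.068 ,  0.09  ]), array([ 0.6288, -0.0703,  0.09  ])]
y1body [array([0.671 , 0.0783, 0.06  ]), array([0.6736, 0.0533, 0.06  ]), array([0.595 , 0.0402, 0.06  ]), array([0.5899, 0.0648, 0.06  ])]
y2body [array([ 0.6724, -0.0627,  0.06  ]), array([ 0.6724, -0.0884,  0.06  ]), array([ 0.592 , -0.0806,  0.06  ]), array([ 0.5931, -0.0521,  0.06  ])]
```

```bash
cat >> h.py <<'E'
TIN=np.array([.5326,.2685,-.4917]); BLK=np.array([.5044,-.0102,-1.4787])
def loc(o,x,y,z):
    c,s=np.cos(o[2]),np.sin(o[2]); return np.array([o[0]+(c*x-s*y)/1e3,o[1]+(s*x+c*y)/1e3,z/1e3])
def Rt(phi,a=(0,0,1),Rc=None):
    a=np.array(a,float)/np.linalg.norm(a); c=np.array([np.cos(phi),np.sin(phi),0]); c-=c@a*a; c/=np.linalg.norm(c)
    f=lambda c:np.column_stack([np.cross(c,-a),c,-a])
    return min((f(c),f(-c)),key=lambda M:R.from_matrix(M@Rc.T).magnitude())
def cur():
    s=monitor.get_state(); q=s["orientation"]; return s["tcp_pos"],R.from_quat(q[[1,2,3,0]]).as_matrix()
def plan(goals):
    p,Rc=cur()
    for n,g,phi,a in goals:
        M=Rt(phi,a,Rc); print(n,R.from_matrix(M@Rc.T).as_rotvec().round(3),((g-p)*1e3).round(1))
def slotpos(i,z,o=BLK): return loc(o,-72+36*i,0,z)
def tinpose(x,side,tilt,yf,zf=None):   # side +1 green, -1 red; yf: foot distance from tin centre line on far side
    t=np.radians(tilt); h=np.array([-np.sin(TIN[2]),np.cos(TIN[2]),0])*side
    a=np.cos(t)*np.array([0,0,1])+np.sin(t)*h
    if zf is None: zf=5+9*np.sin(t)
    return loc(TIN,x,-side*yf,zf)+.1243*a, TIN[2]+np.pi/2, a
E
python3 - <<'E'
from h import *
phi=BLK[2]+np.pi/2
plan([("over",slotpos(0,300),phi,(0,0,1)),("grasp",slotpos(0,130),phi,(0,0,1))])
E
```

```text
over [-0.001 -0.001  1.251] [267.8 588.   69.5]
grasp [-0.001 -0.001  1.251] [ 267.8  588.  -100.5]
```

Call:
carry_out(plan=[[[0,0,0.5,100,220,70,50],[0,0,1.251,268,588,70,50],[0,0,1.251,268,588,70,50],[0,0,1.251,268,588,70,50],[0,0,1.251,268,588,70,50],[0,0,1.251,268,588,70,50],[0,0,1.251,268,588,70,50],[0,0,1.251,268,588,70,50],[0,0,1.251,268,588,70,50],[0,0,1.251,268,588,70,50],[0,0,1.251,268,588,70,50],[0,0,1.251,268,588,70,50],[0,0,1.251,268,588,70,50],[0,0,1.251,268,588,70,50],[0,0,1.251,268,588,70,50],[0,0,1.251,268,588,70,50],[0,0,1.251,268,588,70,50],[0,0,1.251,268,588,70,50],[0,0,1.251,268,588,70,50],[0,0,1.251,268,588,70,50]]], squeeze=35)

```text
clock: 2.1
tcp_pos: [0.4981, 0.0603, 0.3015]
orientation: [0.0, 0.674, 0.738, 0.0]
wrist_force: [-0.3, 0.0, -0.6]
finger_gap: 0.0502
grip_force: 0.0
```

```bash
python3 - <<'E'
from h import *
im=viewer.read_camera("wrist"); cv2.imwrite("pics/w1.png",im[:,:,::-1])
c=cam("wrist"); print(c)
for i in range(5): print(i,proj(c,[slotpos(i,171),slotpos(i,50)]).round().tolist())
phi=BLK[2]+np.pi/2
plan([("grasp",slotpos(0,130),phi,(0,0,1))])
E
```

```text
(array([[310.6951,   0.    , 277.7939],
       [  0.    , 310.6951, 213.2764],
       [  0.    ,   0.    ,   1.    ]]), array([0.4904, 0.1436, 0.4439]), array([[ 0.9959,  0.0854,  0.03  ],
       [ 0.0905, -0.9419, -0.3235],
       [ 0.0006,  0.3249, -0.9458]]))
0 [[278.0, 202.0], [278.0, 174.0]]
1 [[278.0, 238.0], [278.0, 201.0]]
2 [[278.0, 271.0], [278.0, 227.0]]
3 [[278.0, 302.0], [278.0, 251.0]]
4 [[278.0, 331.0], [278.0, 273.0]]
grasp [0.    0.    0.001] [  -0.3    1.  -171.4]
```

View pics/w1.png

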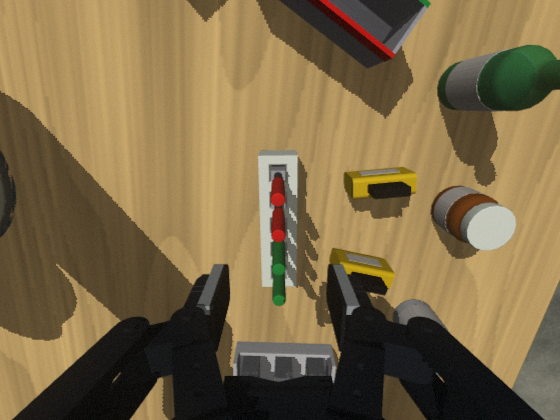

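The wrist view shows the tool tops at (278,200), (278,237), (278,270) and (278,301). These match the predicted slots 0–3, so I go down to the first scraper.

Call:
carry_out(plan=[[[0,0,0,0,1,-50,50],[0,0,0,0,1,-100,50],[0,0,0,0,1,-140,50],[0,0,0,0,1,-171,50],[0,0,0,0,1,-171,50],[0,0,0,0,1,-171,50],[0,0,0,0,1,-171,5],[0,0,0,0,1,-171,5],[0,0,0,0,1,-171,5],[0,0,0,0,1,-171,5],[0,0,0,0,1,-171,5],[0,0,0,0,1,-171,5],[0,0,0,0,1,-171,5],[0,0,0,0,1,-140,5],[0,0,0,0,1,-100,5],[0,0,0,0,1,-50,5],[0,0,0,0,1,0,5],[0,0,0,0,1,0,5]]], squeeze=35)

```text
clock: 3.95
tcp_pos: [0.5013, 0.062, 0.3096]
orientation: [0.005, 0.674, 0.739, 0.004]
wrist_force: [0.2, -0.2, 0.1]
finger_gap: 0.0132
grip_force: 34.5
```

```bash
python3 - <<'E'
from h import *
s=monitor.get_state(); print(s["finger_gap"],s["grip_force"],s["clock"])
im=viewer.read_camera("top"); cv2.imwrite("pics/t2.png",cv2.resize(im[120:250,140:340][:,:,::-1],(800,520)))
plan([("over",*tinpose(-66,-1,14,9,115)),("in",*tinpose(-66,-1,14,9,12)),("floor",*tinpose(-66,-1,14,9)),("lean",*tinpose(-66,-1,18,12.5))])
E
```

```text
0.013233548517163652 34.53510224819183 3.95
over [ 0.136 -0.203  0.982] [-35.9 219.1 -70.6]
in [ 0.136 -0.203  0.982] [ -35.9  219.1 -173.6]
floor [ 0.136 -0.203  0.982] [ -35.9  219.1 -178.4]
lean [ 0.176 -0.264  0.979] [ -38.2  214.8 -180.2]
```

Call:
carry_out(plan=[[[0.13,-0.2,0.98,-33,220,0,5],[0.13,-0.2,0.98,-33,220,0,5],[0.13,-0.2,0.98,-33,220,0,5],[0.13,-0.2,0.98,-33,220,0,5],[0.13,-0.2,0.98,-33,220,0,5],[0.13,-0.2,0.98,-33,220,0,5],[0.13,-0.2,0.98,-33,220,0,5],[0.13,-0.2,0.98,-33,220,0,5],[0.13,-0.2,0.98,-33,220,-20,5],[0.13,-0.2,0.98,-33,220,-40,5],[0.136,-0.203,0.982,-33,220,-60,5],[0.136,-0.203,0.982,-33,220,-60,5],[0.136,-0.203,0.982,-33,220,-60,5],[0.136,-0.203,0.982,-33,220,-60,5],[0.136,-0.203,0.982,-33,220,-60,5]]])

```text
clock: 5.5
tcp_pos: [0.4659, 0.2822, 0.2426]
orientation: [0.029, 0.242, 0.963, 0.114]
wrist_force: [0.4, -0.4, -0.4]
finger_gap: 0.0129
grip_force: 34.4
```

```bash
python3 - <<'E'
from h import *
im=viewer.read_camera("wrist"); cv2.imwrite("pics/w2.png",im[:,:,::-1])
s=monitor.get_state(); print(s["finger_gap"],s["tcp_pos"],s["qvel"])
plan([("over",*tinpose(-66,-1,14,9,115)),("in",*tinpose(-66,-1,14,9,12)),("floor",*tinpose(-66,-1,14,9)),("lean",*tinpose(-66,-1,18,12.5))])
c=cam("wrist")
print([proj(c,[loc(TIN,x,y,95)]).round().tolist() for x in (94,-94) for y in (-28,28)])
E
```

```text
0.013291080617688562 [0.4658 0.2822 0.2425] [ 0.0005  0.0004 -0.0072 -0.0018  0.0015 -0.0009]
over [ 0.007 -0.004  0.001] [-1.3 -1.1 -6.9]
in [ 0.007 -0.004  0.001] [  -1.3   -1.1 -109.9]
floor [ 0.007 -0.004  0.001] [  -1.3   -1.1 -114.7]
lean [ 0.069 -0.037  0.001] [  -3.6   -5.4 -116.5]
[[[240.0, 336.0]], [[288.0, 328.0]], [[232.0, 170.0]], [[290.0, 167.0]]]
```

View pics/w2.png

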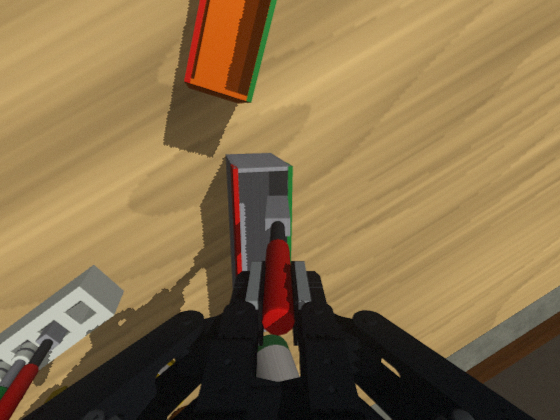

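The tin's end corners show at (233,167) and (291,165), within about 1 mm of the fit. The tool hangs with its foot on the green side, so I lower it.

Call:
carry_out(plan=[[[0,0,0,-1,-1,-25,5],[0,0,0,-1,-1,-50,5],[0,0,0,-1,-1,-75,5],[0,0,0,-1,-1,-90,5],[0,0,0,-1,-1,-100,5],[0,0,0,-1,-1,-106,5],[0,0,0,-1,-1,-110,5],[0,0,0,-1,-1,-113,5],[0,0,0,-1,-1,-114,5],[0,0,0,-1,-1,-115,5],[0,0,0,-1,-1,-115,5],[0,0,0,-1,-1,-115,5]]])

```text
clock: 6.75
tcp_pos: [0.4659, 0.2815, 0.1295]
orientation: [0.03, 0.242, 0.963, 0.115]
wrist_force: [-2.3, -3.2, 13.5]
finger_gap: 0.0131
grip_force: 36.7
```

Call:
carry_out(plan=[[[0.03,-0.015,0,-1,-2,1,5],[0.06,-0.035,0,-2,-4,0.5,5],[0.06,-0.035,0,-2,-4,0.5,5],[0.06,-0.035,0,-2,-4,0.5,5]]])

```text
clock: 7.15
tcp_pos: [0.4631, 0.2771, 0.1279]
orientation: [0.038, 0.241, 0.959, 0.147]
wrist_force: [0.6, 0.1, 2.2]
finger_gap: 0.013
grip_force: 35.3
```

Call:
carry_out(plan=[[[0,0,0,0,0,0,18],[0,0,0,0,0,0,24],[0,0,0,0,0,0,30],[0,0,0,0,0,0,36],[0,0,0,0,0,0,36],[0,0,0,-4,-8,25,36],[0,0,0,-10,-18,60,36],[0,0,0,-15,-28,100,36],[0,0,0,-15,-28,150,36],[0,0,0,-15,-28,170,36],[0,0,0,-15,-28,170,36],[0,0,0,-15,-28,170,36]]])

```text
clock: 8.35
tcp_pos: [0.4472, 0.249, 0.2968]
orientation: [0.038, 0.241, 0.959, 0.147]
wrist_force: [-0.2, -0.9, -0.2]
finger_gap: 0.0361
grip_force: 0.0
```

```bash
cat >> h.py <<'E'
def fitblock(im=None):   # white block top face, from the top camera
    c=cam("top"); im=viewer.read_camera("top") if im is None else im
    hsv=cv2.cvtColor(im,cv2.COLOR_RGB2HSV); m=((hsv[:,:,1]<45)&(hsv[:,:,2]>120)).astype(np.uint8)
    m[:150]=0; m[300:]=0; m[:,:180]=0; m[:,370:]=0
    m=cv2.morphologyEx(m,cv2.MORPH_CLOSE,np.ones((7,7),np.uint8))
    n,l,st,_=cv2.connectedComponentsWithStats(m); k=1+np.argmax(st[1:,4])
    pts=np.argwhere(l==k)[:,::-1].astype(np.float32); (u,v),wh,_=cv2.minAreaRect(np.array([ray(c,p,.05)[:2]*1e3 for p in pts],np.float32))
    box=cv2.minAreaRect(np.array([ray(c,p,.05)[:2]*1e3 for p in pts],np.float32)); b=cv2.boxPoints(box)
    e=max((b[1]-b[0],b[2]-b[1]),key=np.linalg.norm); yaw=np.arctan2(e[1],e[0]); yaw=yaw-np.pi if yaw>0 else yaw
    return np.array([u/1e3,v/1e3,yaw]),wh
E
python3 - <<'E'
from h import *
print("t0",fitblock(np.load("top0.npy")))
im=viewer.read_camera("top"); cv2.imwrite("pics/t3.png",cv2.resize(im[120:260,140:340][:,:,::-1],(800,560),interpolation=cv2.INTER_CUBIC)); print(fitblock(im))
phi=BLK[2]+np.pi/2
plan([("over",slotpos(1,300),phi,(0,0,1)),("grasp",slotpos(1,130),phi,(0,0,1))])
E
```

```text
t0 (array([ 0.5048, -0.0088, -1.4688]), (49.86640930175781, 189.82327270507812))
(array([ 0.5051, -0.0089, -1.4705]), (50.64557647705078, 190.03713989257812))
over [-0.174  0.263 -0.979] [  54.5 -223.2    4.4]
grasp [-0.174  0.263 -0.979] [  54.5 -223.2 -165.6]
```

View pics/t3.png

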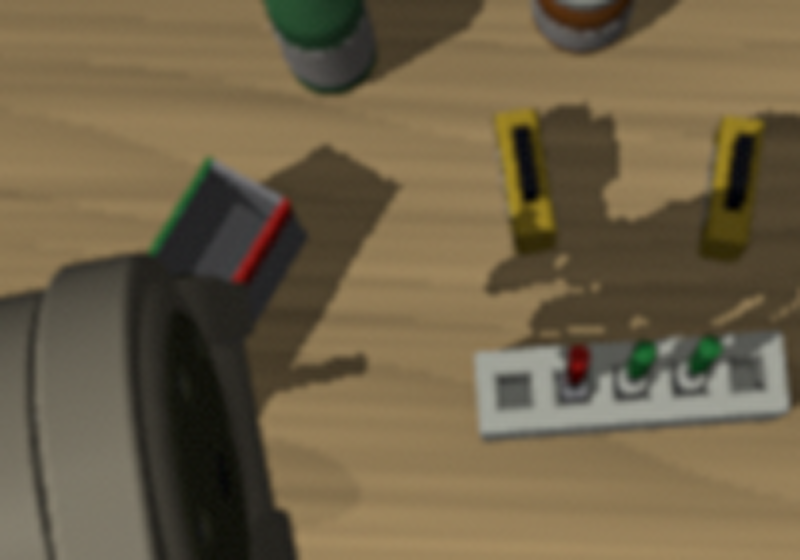

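The picture shows the block unmoved at (635,385) with three tools left. The shadow at (330,365) shows the scraper leaning out over the red rim.

Call:
carry_out(plan=[[[-0.174,0.263,-0.979,54.5,-223,4,50],[-0.174,0.263,-0.979,54.5,-223,4,50],[-0.174,0.263,-0.979,54.5,-223,4,50],[-0.174,0.263,-0.979,54.5,-223,4,50],[-0.174,0.263,-0.979,54.5,-223,4,50],[-0.174,0.263,-0.979,54.5,-223,4,50],[-0.174,0.263,-0.979,54.5,-223,4,50],[-0.174,0.263,-0.979,54.5,-223,4,50],[-0.174,0.263,-0.979,54.5,-223,4,50],[-0.174,0.263,-0.979,54.5,-223,-45,50],[-0.174,0.263,-0.979,54.5,-223,-90,50],[-0.174,0.263,-0.979,54.5,-223,-130,50],[-0.174,0.263,-0.979,54.5,-223,-155,50],[-0.174,0.263,-0.979,54.5,-223,-165.5,50],[-0.174,0.263,-0.979,54.5,-223,-165.5,50],[-0.174,0.263,-0.979,54.5,-223,-165.5,50],[-0.174,0.263,-0.979,54.5,-223,-165.5,50]]])

```text
clock: 10.1
tcp_pos: [0.503, 0.0259, 0.1331]
orientation: [0.002, 0.674, 0.739, 0.001]
wrist_force: [-0.1, 0.5, 0.3]
finger_gap: 0.0503
grip_force: 0.0
```

```bash
python3 - <<'E'
from h import *
print(fitblock())
phi=BLK[2]+np.pi/2
plan([("grasp",slotpos(1,130),phi,(0,0,1))])
E
```

```text
(array([ 0.6409, -0.0024, -1.5427]), (59.697654724121094, 118.94447326660156))
grasp [ 0.001  0.005 -0.001] [-1.8 -0.3 -3. ]
```

Call:
carry_out(plan=[[[0,0.005,0,-1,0,-2,5],[0,0.005,0,-1,0,-2,5],[0,0.005,0,-1,0,-2,5],[0,0.005,0,-1,0,-2,5],[0,0.005,0,-1,0,-2,5],[0,0.005,0,-1,0,-2,5],[0,0.005,0,-1,0,-2,5],[0,0.005,0,-1,0,20,5],[0,0.005,0,-1,0,55,5],[0,0.005,0,-1,0,95,5],[0,0.005,0,-1,0,135,5],[0,0.005,0,-1,0,160,5],[0,0.005,0,-1,0,175,5],[0,0.005,0,-1,0,180,5],[0,0.005,0,-1,0,180,5],[0,0.005,0,-1,0,180,5],[0,0.005,0,-1,0,180,5]]])

```text
clock: 11.85
tcp_pos: [0.5, 0.0261, 0.3099]
orientation: [-0.002, 0.674, 0.739, -0.002]
wrist_force: [0.1, 0.4, -0.1]
finger_gap: 0.0131
grip_force: 34.3
```

```bash
python3 - <<'E'
from h import *
plan([("over",*tinpose(-22,-1,14,9,180)),("in",*tinpose(-22,-1,14,9,12)),("floor",*tinpose(-22,-1,14,9)),("lean",*tinpose(-22,-1,18,12.5))])
E
```

```text
over [ 0.144 -0.217  0.981] [  3.3 234.2  -9.3]
in [ 0.144 -0.217  0.981] [   3.3  234.2 -177.3]
floor [ 0.144 -0.217  0.981] [   3.3  234.2 -182.1]
lean [ 0.185 -0.278  0.978] [   1.   230.  -183.9]
```

Call:
carry_out(plan=[[[0.144,-0.217,0.981,3.5,234,-3,5],[0.144,-0.217,0.981,3.5,234,-3,5],[0.144,-0.217,0.981,3.5,234,-3,5],[0.144,-0.217,0.981,3.5,234,-3,5],[0.144,-0.217,0.981,3.5,234,-3,5],[0.144,-0.217,0.981,3.5,234,-3,5],[0.144,-0.217,0.981,3.5,234,-3,5],[0.144,-0.217,0.981,3.5,234,-3,5],[0.144,-0.217,0.981,3.5,234,-3,5],[0.144,-0.217,0.981,3.5,234,-3,5],[0.144,-0.217,0.981,3.5,234,-30,5],[0.144,-0.217,0.981,3.5,234,-55,5],[0.144,-0.217,0.981,3.5,234,-70,5],[0.144,-0.217,0.981,3.5,234,-75,5],[0.144,-0.217,0.981,3.5,234,-75,5],[0.144,-0.217,0.981,3.5,234,-75,5]]])

```text
clock: 13.45
tcp_pos: [0.5048, 0.2602, 0.2373]
orientation: [0.031, 0.242, 0.962, 0.119]
wrist_force: [-0.1, 0.7, -0.4]
finger_gap: 0.0133
grip_force: 34.4
```

```bash
python3 - <<'E'
from h import *
im=viewer.read_camera("wrist"); cv2.imwrite("pics/w3.png",im[:,:,::-1])
plan([("in",*tinpose(-22,-1,14,9,12)),("floor",*tinpose(-22,-1,14,9)),("lean",*tinpose(-22,-1,18,12.5))])
E
```

```text
in [-0.002  0.003  0.001] [  -1.7    0.1 -105. ]
floor [-0.002  0.003  0.001] [  -1.7    0.1 -109.8]
lean [ 0.059 -0.03   0.001] [  -4.    -4.2 -111.6]
```

View pics/w3.png

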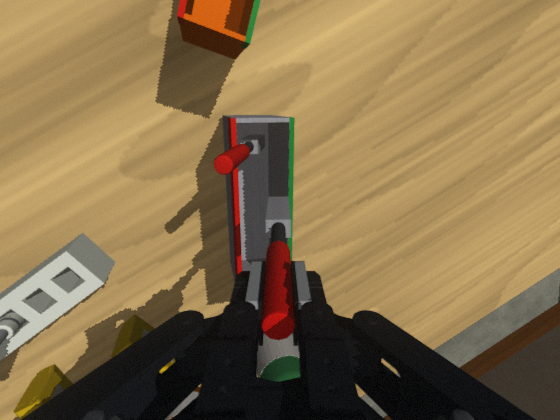

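The first scraper leans out over the red rim at (230,160). The second hangs above the tin with its foot on the green side. I lower it and tilt it about its foot.

Call:
carry_out(plan=[[[0,0,0,-1.5,0,-25,5],[0,0,0,-1.5,0,-50,5],[0,0,0,-1.5,0,-75,5],[0,0,0,-1.5,0,-90,5],[0,0,0,-1.5,0,-98,5],[0,0,0,-1.5,0,-104,5],[0,0,0,-1.5,0,-107,5],[0,0,0,-1.5,0,-109,5],[0,0,0,-1.5,0,-110,5],[0,0,0,-1.5,0,-110,5],[0,0,0,-1.5,0,-110,5],[0.03,-0.015,0,-2.5,-2,-109,5],[0.06,-0.033,0,-3.5,-4,-109.5,5],[0.06,-0.033,0,-3.5,-4,-109.5,5],[0.06,-0.033,0,-3.5,-4,-109.5,5]]])

```text
clock: 15.0
tcp_pos: [0.5004, 0.2556, 0.1268]
orientation: [0.039, 0.241, 0.958, 0.152]
wrist_force: [0.7, 0.6, -0.4]
finger_gap: 0.0131
grip_force: 34.4
```

Call:
carry_out(plan=[[[0,0,0,0,0,-0.7,5],[0,0,0,0,0,-1.5,5],[0,0,0,0,0,-1.5,5],[0,0,0,0,0,-1.5,5]]])

```text
clock: 15.4
tcp_pos: [0.5008, 0.2562, 0.1253]
orientation: [0.039, 0.24, 0.958, 0.152]
wrist_force: [0.8, 0.7, -0.1]
finger_gap: 0.0131
grip_force: 34.4
```

Call:
carry_out(plan=[[[0,0,0,0,0,-0.8,5],[0,0,0,0,0,-1.6,5],[0,0,0,0,0,-2.4,5],[0,0,0,0,0,-2.4,5],[0,0,0,0,0,-2.4,5]]])

```text
clock: 15.9
tcp_pos: [0.5016, 0.2562, 0.1248]
orientation: [0.04, 0.24, 0.958, 0.153]
wrist_force: [-3.2, -3.6, 11.1]
finger_gap: 0.0128
grip_force: 35.8
```

Contact shows an 11 N upward force, so I back off a little, release and retreat.

Call:
carry_out(plan=[[[0,0,0,0,0,1,5],[0,0,0,0,0,1,18],[0,0,0,0,0,1,24],[0,0,0,0,0,1,30],[0,0,0,0,0,1,36],[0,0,0,0,0,1,36],[0,0,0,-4,-8,25,36],[0,0,0,-10,-18,60,36],[0,0,0,-15,-28,100,36],[0,0,0,-15,-28,150,36],[0,0,0,-15,-28,175,36],[0,0,0,-15,-28,175,36],[0,0,0,-15,-28,175,36]]])

```text
clock: 17.2
tcp_pos: [0.4858, 0.228, 0.2981]
orientation: [0.039, 0.241, 0.958, 0.152]
wrist_force: [0.3, 0.8, -0.5]
finger_gap: 0.0359
grip_force: 0.0
```

```bash
sed -i 's/^TIN=.*/TIN=np.array([.5326,.2685,-.4917]); BLK=np.array([.5046,-.0095,-1.474])/' h.py; python3 - <<'E'
from h import *
print(fitblock())
phi=BLK[2]+np.pi/2
plan([("over",slotpos(2,300),phi,(0,0,1)),("grasp",slotpos(2,130),phi,(0,0,1))])
E
```

```text
(array([ 0.4578,  0.2375, -2.9862]), (246.84304809570312, 73.505859375))
over [-0.181  0.272 -0.973] [  19.4 -237.4    3.2]
grasp [-0.181  0.272 -0.973] [  19.4 -237.4 -166.8]
```

Call:
carry_out(plan=[[[-0.181,0.272,-0.973,19,-237,6,50],[-0.181,0.272,-0.973,19,-237,6,50],[-0.181,0.272,-0.973,19,-237,6,50],[-0.181,0.272,-0.973,19,-237,6,50],[-0.181,0.272,-0.973,19,-237,6,50],[-0.181,0.272,-0.973,19,-237,6,50],[-0.181,0.272,-0.973,19,-237,6,50],[-0.181,0.272,-0.973,19,-237,6,50],[-0.181,0.272,-0.973,19,-237,6,50],[-0.181,0.272,-0.973,19,-237,6,50],[-0.181,0.272,-0.973,19,-237,6,50],[-0.181,0.272,-0.973,19,-237,6,50]]])

```text
clock: 18.45
tcp_pos: [0.5044, -0.0089, 0.3041]
orientation: [0.001, 0.672, 0.741, 0.0]
wrist_force: [-0.9, 1.1, 0.1]
finger_gap: 0.05
grip_force: 0.0
```

```bash
cat >> h.py <<'E'
def tops(col="g"):   # wrist view blobs of handle colour: bbox and position of the end face at z=171
    c=cam("wrist"); im=viewer.read_camera("wrist"); hsv=cv2.cvtColor(im,cv2.COLOR_RGB2HSV)
    lo,hi=((50,110,50),(80,255,255)) if col=="g" else ((0,150,60),(8,255,255))
    m=cv2.inRange(hsv,lo,hi); n,l,st,ce=cv2.connectedComponentsWithStats(m)
    for k in range(1,n):
        if st[k,4]>60: x,y,w,h,a=st[k]; uv=(x+w/2,y+h-w/2); print(st[k],ray(c,uv,.171))
    return im
E
python3 - <<'E'
from h import *
im=tops("g"); cv2.imwrite("pics/w4.png",im[:,:,::-1])
c=cam("wrist"); print([proj(c,[slotpos(i,171)]).round().tolist() for i in (2,3)], slotpos(2,171),slotpos(3,171))
phi=BLK[2]+np.pi/2
plan([("grasp",slotpos(2,130),phi,(0,0,1))])
E
```

```text
[507   0  49  23 567] [0.6803 0.17   0.171 ]
[271 179  15  29 324] [ 0.5051 -0.0076  0.171 ]
[272 209  13  35 370] [ 0.5087 -0.0447  0.171 ]
[[[278.0, 202.0]], [[278.0, 238.0]]] [ 0.5046 -0.0095  0.171 ] [ 0.5081 -0.0453  0.171 ]
grasp [ 0.001  0.002 -0.001] [   0.1   -0.6 -174.1]
```

View pics/w4.png

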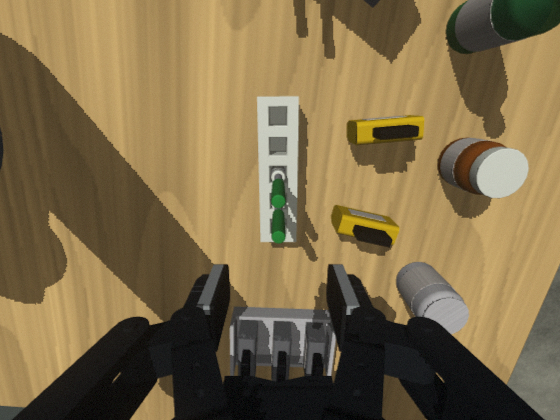

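The green brushes stand at (278,200) and (278,236), as predicted. I grasp the first one.

Call:
carry_out(plan=[[[0,0,0,0,0,-50,50],[0,0,0,0,0,-95,50],[0,0,0,0,0,-135,50],[0,0,0,0,0,-165,50],[0,0,0,0,0,-174,50],[0,0,0,0,0,-174,50],[0,0,0,0,0,-174,50],[0,0,0,0,0,-174,5],[0,0,0,0,0,-174,5],[0,0,0,0,0,-174,5],[0,0,0,0,0,-174,5],[0,0,0,0,0,-174,5],[0,0,0,0,0,-174,5],[0,0,0,0,0,-174,5],[0,0,0,0,0,-155,5],[0,0,0,0,0,-120,5],[0,0,0,0,0,-80,5],[0,0,0,0,0,-40,5],[0,0,0,0,0,0,5],[0,0,0,0,0,10,5]]])

```text
clock: 20.5
tcp_pos: [0.5063, -0.0092, 0.319]
orientation: [0.004, 0.672, 0.741, 0.002]
wrist_force: [0.1, 1.1, -0.3]
finger_gap: 0.013
grip_force: 34.4
```

Call:
carry_out(plan=[[[0,0,0,0,0,0,5],[0,0,0,0,0,0,5]]])

```text
clock: 20.7
tcp_pos: [0.5043, -0.0089, 0.3128]
orientation: [0.0, 0.672, 0.741, -0.0]
wrist_force: [0.0, -0.3, -0.2]
finger_gap: 0.0134
grip_force: 34.4
```

```bash
python3 - <<'E'
from h import *
plan([("over",*tinpose(22,1,14,9,185)),("in",*tinpose(22,1,14,9,12)),("floor",*tinpose(22,1,14,9)),("lean",*tinpose(22,1,18,12.5))])
E
```

```text
over [-0.141  0.212  0.976] [ 57.6 285.6  -7.2]
in [-0.141  0.212  0.976] [  57.6  285.6 -180.2]
floor [-0.141  0.212  0.976] [  57.6  285.6 -185. ]
lean [-0.181  0.272  0.973] [  59.9  289.8 -186.8]
```

Call:
carry_out(plan=[[[-0.141,0.212,0.976,57.5,285.5,0,5],[-0.141,0.212,0.976,57.5,285.5,0,5],[-0.141,0.212,0.976,57.5,285.5,0,5],[-0.141,0.212,0.976,57.5,285.5,0,5],[-0.141,0.212,0.976,57.5,285.5,0,5],[-0.141,0.212,0.976,57.5,285.5,0,5],[-0.141,0.212,0.976,57.5,285.5,0,5],[-0.141,0.212,0.976,57.5,285.5,0,5],[-0.141,0.212,0.976,57.5,285.5,0,5],[-0.141,0.212,0.976,57.5,285.5,0,5],[-0.141,0.212,0.976,57.5,285.5,0,5],[-0.141,0.212,0.976,57.5,285.5,-35,5],[-0.141,0.212,0.976,57.5,285.5,-65,5],[-0.141,0.212,0.976,57.5,285.5,-80,5],[-0.141,0.212,0.976,57.5,285.5,-80,5],[-0.141,0.212,0.976,57.5,285.5,-80,5],[-0.141,0.212,0.976,57.5,285.5,-80,5]]])

```text
clock: 22.4
tcp_pos: [0.5628, 0.2763, 0.2359]
orientation: [-0.028, 0.242, 0.963, -0.117]
wrist_force: [0.2, -0.9, -0.2]
finger_gap: 0.013
grip_force: 34.5
```

```bash
python3 - <<'E'
from h import *
plan([("floor",*tinpose(22,1,14,9)),("lean",*tinpose(22,1,18,12.5))])
E
```

```text
floor [-0.002  0.004  0.001] [  -0.9    0.4 -108.1]
lean [-0.063  0.037  0.001] [   1.4    4.7 -109.9]
```

Call:
carry_out(plan=[[[0,0,0,-1,0,-25,5],[0,0,0,-1,0,-50,5],[0,0,0,-1,0,-75,5],[0,0,0,-1,0,-90,5],[0,0,0,-1,0,-98,5],[0,0,0,-1,0,-103,5],[0,0,0,-1,0,-106,5],[-0.03,0.018,0,0,2,-107,5],[-0.06,0.035,0,1,4,-108,5],[-0.06,0.035,0,1,4,-109.5,5],[-0.06,0.035,0,1,4,-110.5,5],[-0.06,0.035,0,1,4,-110.5,5],[-0.06,0.035,0,1,4,-110.5,5]]])

```text
clock: 23.7
tcp_pos: [0.5642, 0.281, 0.1262]
orientation: [-0.037, 0.241, 0.958, -0.15]
wrist_force: [-0.4, 0.3, 6.2]
finger_gap: 0.0131
grip_force: 35.6
```

Call:
carry_out(plan=[[[0,0,0,0,0,0.5,5],[0,0,0,0,0,0.5,18],[0,0,0,0,0,0.5,24],[0,0,0,0,0,0.5,30],[0,0,0,0,0,0.5,36],[0,0,0,0,0,0.5,36],[0,0,0,4,8,25,36],[0,0,0,10,18,60,36],[0,0,0,15,28,100,36],[0,0,0,15,28,150,36],[0,0,0,15,28,178,36],[0,0,0,15,28,178,36],[0,0,0,15,28,178,36]]])

```text
clock: 25.0
tcp_pos: [0.5788, 0.3089, 0.3015]
orientation: [-0.038, 0.241, 0.958, -0.15]
wrist_force: [-0.1, 0.7, -0.9]
finger_gap: 0.0359
grip_force: 0.0
```

```bash
python3 - <<'E'
from h import *
phi=BLK[2]+np.pi/2
plan([("over",slotpos(3,304),phi,(0,0,1))])
E
```

```text
over [ 0.179 -0.27  -0.974] [ -70.7 -354.2    2.5]
```

Call:
carry_out(plan=[[[0.179,-0.27,-0.974,-70.5,-354,3,50],[0.179,-0.27,-0.974,-70.5,-354,3,50],[0.179,-0.27,-0.974,-70.5,-354,3,50],[0.179,-0.27,-0.974,-70.5,-354,3,50],[0.179,-0.27,-0.974,-70.5,-354,3,50],[0.179,-0.27,-0.974,-70.5,-354,3,50],[0.179,-0.27,-0.974,-70.5,-354,3,50],[0.179,-0.27,-0.974,-70.5,-354,3,50],[0.179,-0.27,-0.974,-70.5,-354,3,50],[0.179,-0.27,-0.974,-70.5,-354,3,50],[0.179,-0.27,-0.974,-70.5,-354,3,50],[0.179,-0.27,-0.974,-70.5,-354,3,50],[0.179,-0.27,-0.974,-70.5,-354,3,50]]])

```text
clock: 26.3
tcp_pos: [0.5079, -0.0443, 0.304]
orientation: [-0.001, 0.671, 0.741, -0.0]
wrist_force: [-0.4, -0.1, -0.6]
finger_gap: 0.0503
grip_force: 0.0
```

```bash
python3 - <<'E'
from h import *
im=tops("g"); print(slotpos(3,171))
phi=BLK[2]+np.pi/2
plan([("grasp",slotpos(3,130),phi,(0,0,1))])
E
```

```text
[272 180  14  29 319] [ 0.5086 -0.0442  0.171 ]
[ 0.5081 -0.0453  0.171 ]
grasp [-0.001 -0.002 -0.002] [   0.2   -0.9 -174.2]
```

Call:
carry_out(plan=[[[0,0,0,0,-1,-50,50],[0,0,0,0,-1,-95,50],[0,0,0,0,-1,-135,50],[0,0,0,0,-1,-165,50],[0,0,0,0,-1,-174,50],[0,0,0,0,-1,-174,50],[0,0,0,0,-1,-174,50],[0,0,0,0,-1,-174,5],[0,0,0,0,-1,-174,5],[0,0,0,0,-1,-174,5],[0,0,0,0,-1,-174,5],[0,0,0,0,-1,-174,5],[0,0,0,0,-1,-174,5],[0,0,0,0,-1,-174,5],[0,0,0,0,-1,-155,5],[0,0,0,0,-1,-120,5],[0,0,0,0,-1,-80,5],[0,0,0,0,-1,-40,5],[0,0,0,0,-1,0,5],[0,0,0,0,-1,10,5]]])

```text
clock: 28.35
tcp_pos: [0.5092, -0.0469, 0.3193]
orientation: [0.002, 0.672, 0.741, 0.001]
wrist_force: [-0.1, 0.4, -0.5]
finger_gap: 0.0135
grip_force: 34.4
```

Call:
carry_out(plan=[[[0,0,0,0,0,0,5],[0,0,0,0,0,0,5],[0,0,0,0,0,0,5]]])

```text
clock: 28.65
tcp_pos: [0.5068, -0.0463, 0.3124]
orientation: [-0.003, 0.672, 0.741, -0.001]
wrist_force: [0.3, -0.3, -0.6]
finger_gap: 0.0131
grip_force: 34.4
```

```bash
python3 - <<'E'
from h import *
plan([("over",*tinpose(66,1,14,9,185)),("floor",*tinpose(66,1,14,9))])
E
```

```text
over [-0.14   0.206  0.978] [ 93.9 302.2  -6.8]
floor [-0.14   0.206  0.978] [  93.9  302.2 -184.7]
```

Call:
carry_out(plan=[[[-0.14,0.209,0.978,93,302,0,5],[-0.14,0.209,0.978,93,302,0,5],[-0.14,0.209,0.978,93,302,0,5],[-0.14,0.209,0.978,93,302,0,5],[-0.14,0.209,0.978,93,302,0,5],[-0.14,0.209,0.978,93,302,0,5],[-0.14,0.209,0.978,93,302,0,5],[-0.14,0.209,0.978,93,302,0,5],[-0.14,0.209,0.978,93,302,0,5],[-0.14,0.209,0.978,93,302,0,5],[-0.14,0.209,0.978,93,302,0,5],[-0.14,0.209,0.978,93,302,0,5],[-0.14,0.209,0.978,93,302,-35,5],[-0.14,0.209,0.978,93,302,-65,5],[-0.14,0.209,0.978,93,302,-80,5],[-0.14,0.209,0.978,93,302,-80,5],[-0.14,0.209,0.978,93,302,-80,5],[-0.14,0.209,0.978,93,302,-80,5]]])

```text
clock: 30.45
tcp_pos: [0.6012, 0.2554, 0.2363]
orientation: [-0.029, 0.242, 0.963, -0.117]
wrist_force: [0.9, -0.1, -0.2]
finger_gap: 0.0133
grip_force: 34.5
```

```bash
python3 - <<'E'
from h import *
plan([("floor",*tinpose(66,1,14,9)),("lean",*tinpose(66,1,18,12.5))])
E
```

```text
floor [-0.002  0.002 -0.   ] [  -0.5    0.5 -108.6]
lean [-0.064  0.035 -0.   ] [   1.8    4.8 -110.3]
```

Call:
carry_out(plan=[[[0,0,0,-0.5,0.5,-25,5],[0,0,0,-0.5,0.5,-50,5],[0,0,0,-0.5,0.5,-75,5],[0,0,0,-0.5,0.5,-90,5],[0,0,0,-0.5,0.5,-98,5],[0,0,0,-0.5,0.5,-103,5],[0,0,0,-0.5,0.5,-106,5],[-0.03,0.018,0,0.5,2.5,-107,5],[-0.06,0.035,0,1.5,4.5,-108,5],[-0.06,0.035,0,1.5,4.5,-109.5,5],[-0.06,0.035,0,1.5,4.5,-111,5],[-0.06,0.035,0,1.5,4.5,-111,5],[-0.06,0.035,0,1.5,4.5,-111,5]]])

```text
clock: 31.75
tcp_pos: [0.6033, 0.2605, 0.1267]
orientation: [-0.037, 0.24, 0.958, -0.149]
wrist_force: [-0.9, 0.0, 8.5]
finger_gap: 0.0132
grip_force: 35.7
```

Call:
carry_out(plan=[[[0,0,0,0,0,0.5,5],[0,0,0,0,0,0.5,18],[0,0,0,0,0,0.5,24],[0,0,0,0,0,0.5,30],[0,0,0,0,0,0.5,36],[0,0,0,0,0,0.5,36],[0,0,0,4,8,25,36],[0,0,0,10,18,60,36],[0,0,0,15,28,100,36],[0,0,0,15,28,150,36],[0,0,0,15,28,178,36],[0,0,0,15,28,178,36],[0,0,0,15,28,178,36]]])

```text
clock: 33.05
tcp_pos: [0.618, 0.2884, 0.3002]
orientation: [-0.039, 0.24, 0.958, -0.15]
wrist_force: [0.5, 0.0, -0.6]
finger_gap: 0.0359
grip_force: 0.0
```

```bash
python3 - <<'E'
from h import *
# viewpoint over the rack, closing along rack y
plan([("look",np.array([.47,-.295,.33]),np.pi/2+.06,(0,0,1))])
p,Rc=cur(); c=cam("wrist"); print("cam in tool:",Rc.T@(c[1]-p),"\n",Rc.T@c[2])
E
```

```text
look [ 0.308 -0.071  0.546] [-148.  -583.4   29.8]
cam in tool: [ 0.0837 -0.0003 -0.1424] 
 [[-0.0004 -0.9457 -0.325 ]
 [ 1.     -0.0004  0.0001]
 [-0.0002 -0.325   0.9457]]
```

Call:
carry_out(plan=[[[0.308,-0.071,0.546,-148,-583,30,60],[0.308,-0.071,0.546,-148,-583,30,60],[0.308,-0.071,0.546,-148,-583,30,60],[0.308,-0.071,0.546,-148,-583,30,60],[0.308,-0.071,0.546,-148,-583,30,60],[0.308,-0.071,0.546,-148,-583,30,60],[0.308,-0.071,0.546,-148,-583,30,60],[0.308,-0.071,0.546,-148,-583,30,60],[0.308,-0.071,0.546,-148,-583,30,60],[0.308,-0.071,0.546,-148,-583,30,60],[0.308,-0.071,0.546,-148,-583,30,60],[0.308,-0.071,0.546,-148,-583,30,60],[0.308,-0.071,0.546,-148,-583,30,60],[0.308,-0.071,0.546,-148,-583,30,60],[0.308,-0.071,0.546,-148,-583,30,60],[0.308,-0.071,0.546,-148,-583,30,60],[0.308,-0.071,0.546,-148,-583,30,60]]])

```text
clock: 34.75
tcp_pos: [0.4696, -0.2937, 0.3315]
orientation: [0.0, -0.031, 1.0, -0.0]
wrist_force: [-0.0, -0.0, 0.8]
finger_gap: 0.0598
grip_force: 0.0
```

```bash
python3 - <<'E'
from h import *
w=viewer.read_camera("wrist"); np.save("w5.npy",w); s=viewer.read_camera("scene"); c=cam("wrist"); print(c[1]); np.savez("w5c.npz",K=c[0],e=c[1],M=c[2])
a=cv2.resize(s[60:260,150:390][:,:,::-1],(720,600),interpolation=cv2.INTER_CUBIC); cv2.imwrite("pics/s5.png",a)
cv2.imwrite("pics/w5.png",cv2.resize(w[:,:,::-1],(800,600),interpolation=cv2.INTER_CUBIC))
E
```

```text
[ 0.3859 -0.299   0.4741]
```

View pics/s5.png

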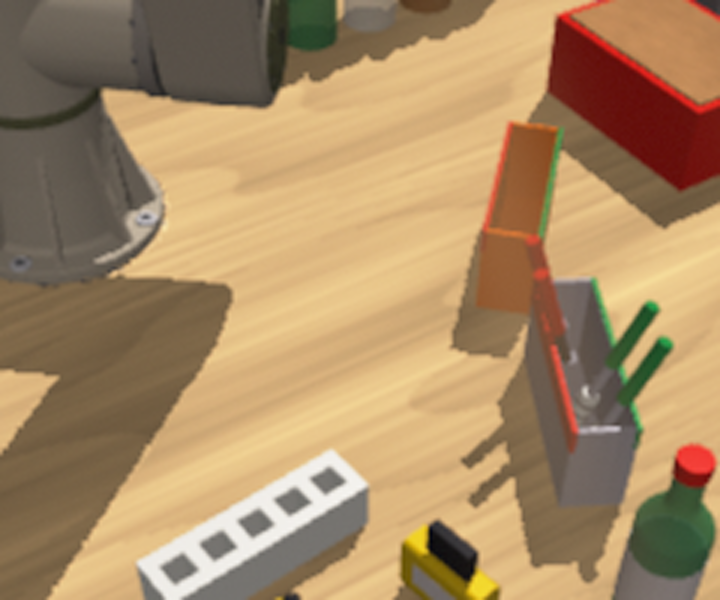

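View pics/w5.png

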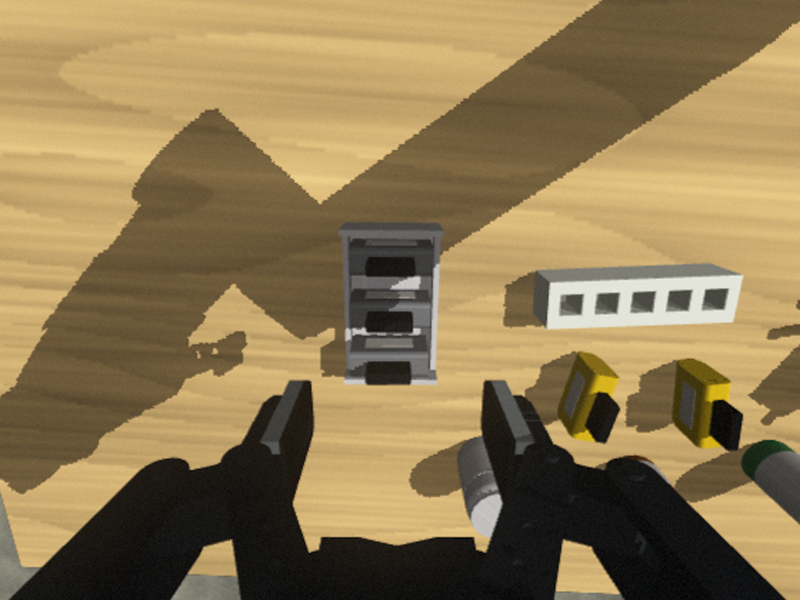

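All four tools stand in the tin, with the reds leaning over the red rim at (545,280) and the greens over the green rim at (635,345). The wrist view shows the rack at (390,305) with three black tabs at (390,266), (389,321) and (388,372).

```bash
python3 - <<'E'
import cv2,numpy as np
w=np.load("w5.npy")[:,:,::-1]; c=w[150:275,225:325]; c=np.clip(c.astype(float)*1.8,0,255).astype(np.uint8)
cv2.imwrite("pics/c5.png",cv2.resize(c,(480,600),interpolation=cv2.INTER_CUBIC))
E
```

```text
(no output)
```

View pics/c5.png

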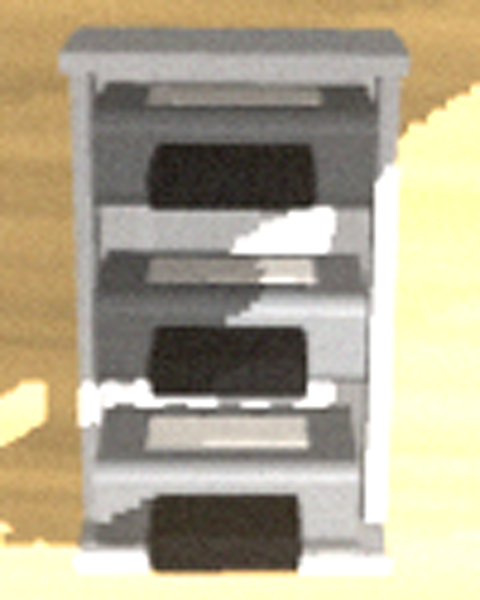

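```bash
python3 - <<'E'
from h import *
d=np.load("w5c.npz"); c=(d["K"],d["e"],d["M"]); f=lambda u,v,z: ray(c,((u+.5)/4.8-.5+225,(v+.5)/4.8-.5+150),z)*1e3
for n,l,r,b,t in (("t1",153,315,207,143),("t2",151,306,397,326),("t3",149,300,570,495)):
    print(n,"far",f(l,b,.096)[:2],f(r,b,.096)[:2],"nearbot",f(l,t,.066)[:2],f(r,t,.066)[:2])
print("near wall outer top",f(72,30,.05)[:2],f(402,30,.05)[:2],"inner",f(62,58,.05)[:2],f(408,58,.05)[:2])
print("far wall",f(75,563,.05)[:2],f(385,560,.05)[:2], f(80,548,.05)[:2],f(383,548,.05)[:2])
print("body bottoms? body near top edges z~.06", [f(*q,.060)[:2] for q in ((97,120),(370,122),(97,300),(362,298),(97,470),(355,470))])
E
```

```text
t1 far [ 490.3198 -319.7039] [ 487.6902 -277.3141] nearbot [ 480.152  -322.0757] [ 477.3558 -276.9742]
t2 far [ 544.1499 -318.1306] [ 541.5163 -275.7537] nearbot [ 534.408  -320.5194] [ 531.6142 -275.5335]
t3 far [ 597.5454 -316.6211] [ 594.8656 -273.5803] nearbot [ 588.7779 -319.0061] [ 585.9401 -273.3917]
near wall outer top [ 452.7073 -347.1271] [ 446.9391 -253.9949] inner [ 460.8093 -349.795 ] [ 454.7229 -251.5496]
far wall [ 622.2448 -342.4866] [ 615.0109 -243.6416] [ 616.7679 -341.0166] [ 610.7702 -244.664 ]
body bottoms? body near top edges z~.06 [array([ 475.9142, -338.4165]), array([ 471.7276, -261.638 ]), array([ 529.4729, -336.9612]), array([ 524.0392, -259.4398]), array([ 584.3084, -335.4711]), array([ 579.4193, -256.8629])]
```

Edges give rack yaw about 0.062, with grey cassettes at x = 484, 538 and 592 mm and y about -299, -297 and -296. The 54 mm pitch leaves 26 mm gaps and about 9 mm at each end, which adds up to the 70 mm that must be spare. I slide row1 towards the near wall by its tab.

Call:
carry_out(plan=[[[0,0,0,14,-5,-50,62],[0,0,0,14,-5,-100,62],[0,0,0,14,-5,-150,62],[0,0,0,14,-5,-200,62],[0,0,0,14,-5,-240,62],[0,0,0,14,-5,-258,62],[0,0,0,14,-5,-263,62],[0,0,0,14,-5,-263,62],[0,0,0,14,-5,-263,62],[0,0,0,14,-5,-263,38],[0,0,0,14,-5,-263,38],[0,0,0,14,-5,-263,38],[0,0,0,14,-5,-263,38],[0,0,0,14,-5,-263,38],[0,0,0,14,-5,-263,38]]], squeeze=25)

```text
clock: 36.35
tcp_pos: [0.4843, -0.3006, 0.0703]
orientation: [0.002, -0.03, 1.0, -0.001]
wrist_force: [0.8, 2.4, 6.6]
finger_gap: 0.0432
grip_force: 30.0
```

Call:
carry_out(plan=[[[0,0,0,-2,0,0,38],[0,0,0,-4,0,0,38],[0,0,0,-6,0,0,38],[0,0,0,-7,-0.5,0,38],[0,0,0,-8,-0.5,0,38],[0,0,0,-8,-0.5,0,38],[0,0,0,-8,-0.5,0,38]]])

```text
clock: 37.05
tcp_pos: [0.4767, -0.3011, 0.0701]
orientation: [0.002, -0.03, 1.0, -0.001]
wrist_force: [2.6, 1.0, 7.1]
finger_gap: 0.0436
grip_force: 29.7
```

Call:
carry_out(plan=[[[0,0,0,0,0,0,50],[0,0,0,0,0,0,62],[0,0,0,0,0,0,62],[0,0,0,0,0,30,62],[0,0,0,0,0,60,62],[0,0,0,50,3,60,62],[0,0,0,100,5,60,62],[0,0,0,115,6,60,62],[0,0,0,115,6,60,62],[0,0,0,115,6,60,62],[0,0,0,115,6,30,62],[0,0,0,115,6,8,62],[0,0,0,115,6,0,62],[0,0,0,115,6,0,62],[0,0,0,115,6,0,62],[0,0,0,115,6,0,38],[0,0,0,115,6,0,38],[0,0,0,115,6,0,38],[0,0,0,115,6,0,38],[0,0,0,115,6,0,38]]])

```text
clock: 39.05
tcp_pos: [0.5911, -0.2953, 0.0702]
orientation: [0.001, -0.03, 1.0, -0.001]
wrist_force: [-0.5, -2.1, 5.6]
finger_gap: 0.0435
grip_force: 26.5
```

Call:
carry_out(plan=[[[0,0,0,2,0,0,38],[0,0,0,4,0,0,38],[0,0,0,6,0,0,38],[0,0,0,7,0.5,0,38],[0,0,0,8,0.5,0,38],[0,0,0,8,0.5,0,38],[0,0,0,8,0.5,0,38]]])

```text
clock: 39.75
tcp_pos: [0.598, -0.2949, 0.0702]
orientation: [0.0, -0.03, 1.0, -0.002]
wrist_force: [-3.3, -1.9, 8.2]
finger_gap: 0.0433
grip_force: 27.0
```

Call:
carry_out(plan=[[[0,0,0,0,0,0,50],[0,0,0,0,0,0,62],[0,0,0,0,0,0,62],[0,0,0,0,0,40,62],[0,0,0,0,0,90,62],[0,0,0,0,0,140,62],[0,0,0,0,0,180,62],[0,0,0,0,0,180,62],[0,0,0,0,0,180,62],[0,0,0,0,0,180,62]]])

```text
clock: 40.75
tcp_pos: [0.5976, -0.2935, 0.2466]
orientation: [-0.001, -0.03, 1.0, 0.0]
wrist_force: [0.2, 0.7, -0.6]
finger_gap: 0.0622
grip_force: 0.0
```

```bash
python3 - <<'E'
from h import *
plan([("over",np.array([.632,-.0705,.25]),-.105,(0,0,1))])
im=viewer.read_camera("top"); c=cam("top"); hsv=cv2.cvtColor(im,cv2.COLOR_RGB2HSV)
m=cv2.inRange(hsv,(22,150,110),(32,255,255)); m=cv2.morphologyEx(m,cv2.MORPH_CLOSE,np.ones((9,9),np.uint8)); n,l,st,ce=cv2.connectedComponentsWithStats(m)
for k in range(1,n):
    if st[k,4]>150:
        P=np.array([ray(c,p,.06)[:2]*1e3 for p in np.argwhere(l==k)[:,::-1]],np.float32); print(st[k],cv2.minAreaRect(P))
E
```

```text
over [ 0.001 -0.002  1.406] [ 34.4 223.    3.4]
[264 147  14  33 178] ((633.2733154296875, 60.659698486328125), (80.35436248779297, 25.18630027770996), 10.471437454223633)
[316 149  14  32 187] ((632.5928955078125, -68.69855499267578), (25.403194427490234, 80.40189361572266), 84.30287170410156)
```

```bash
python3 - <<'E'
from h import *
c=cam("top")
print("jar",ray(c,(409/800*560,155/800*560),.09),"can",ray(c,(521/800*560,168/800*560),.1))
E
```

```text
jar [0.7641 0.0251 0.09  ] can [ 0.7421 -0.1663  0.1   ]
```

Call:
carry_out(plan=[[[0,0,1.406,35,223.5,3,62],[0,0,1.406,35,223.5,3,62],[0,0,1.406,35,223.5,3,62],[0,0,1.406,35,223.5,3,62],[0,0,1.406,35,223.5,3,62],[0,0,1.406,35,223.5,3,62],[0,0,1.406,35,223.5,3,62],[0,0,1.406,35,223.5,3,62],[0,0,1.406,35,223.5,3,62],[0,0,1.406,35,223.5,3,62],[0,0,1.406,35,223.5,3,62],[0,0,1.406,35,223.5,3,62],[0,0,1.406,35,223.5,3,62],[0,0,1.406,35,223.5,3,62]]])

```text
clock: 42.2
tcp_pos: [0.633, -0.0705, 0.2511]
orientation: [0.0, -0.669, 0.743, 0.0]
wrist_force: [-0.8, 0.1, -0.3]
finger_gap: 0.0617
grip_force: 0.0
```

```bash
python3 - <<'E'
from h import *
plan([("grasp",np.array([.632,-.0693,.064]),-.102,(0,0,1))]); print(monitor.get_state()["joint_pos"])
E
```

```text
grasp [-0.     0.     0.004] [  -1.     1.2 -187.1]
[-0.2369  0.4355  0.2727  1.4079  0.0003 -1.702 ]
```

Call:
carry_out(plan=[[[0,0,0,-1,1,-50,62],[0,0,0,-1,1,-100,62],[0,0,0,-1,1,-145,62],[0,0,0,-1,1,-175,62],[0,0,0,-1,1,-186,62],[0,0,0,-1,1,-186,62],[0,0,0,-1,1,-186,62],[0,0,0,-1,1,-186,38],[0,0,0,-1,1,-186,38],[0,0,0,-1,1,-186,38],[0,0,0,-1,1,-186,38],[0,0,0,-1,1,-186,38],[0,0,0,-1,1,-186,38],[0,0,0,-1,1,-170,38],[0,0,0,-1,1,-130,38],[0,0,0,-1,1,-80,38],[0,0,0,-1,1,-40,38],[0,0,0,-1,1,-25,38],[0,0,0,-1,1,-25,38],[0,0,0,-1,1,-25,38]]], squeeze=50)

```text
clock: 44.2
tcp_pos: [0.6321, -0.0695, 0.2263]
orientation: [0.0, -0.669, 0.743, -0.0]
wrist_force: [0.4, -0.1, -2.0]
finger_gap: 0.0429
grip_force: 51.4
```

```bash
python3 - <<'E'
from h import *
plan([("over",np.array([.5647,-.2955,.226]),np.pi/2+.0615,(0,0,1))])
E
```

```text
over [ 0.001  0.001 -1.404] [ -67.4 -226.    -0.3]
```

Call:
carry_out(plan=[[[0,0,-1.404,-64,-225.5,0,38],[0,0,-1.404,-64,-225.5,0,38],[0,0,-1.404,-64,-225.5,0,38],[0,0,-1.404,-64,-225.5,0,38],[0,0,-1.404,-64,-225.5,0,38],[0,0,-1.404,-64,-225.5,0,38],[0,0,-1.404,-64,-225.5,0,38],[0,0,-1.404,-64,-225.5,0,38],[0,0,-1.404,-64,-225.5,0,38],[0,0,-1.404,-64,-225.5,0,38],[0,0,-1.404,-64,-225.5,0,38],[0,0,-1.404,-64,-225.5,0,38],[0,0,-1.404,-64,-225.5,0,38],[0,0,-1.404,-64,-225.5,-50,38],[0,0,-1.404,-64,-225.5,-70,38],[0,0,-1.404,-64,-225.5,-70,38],[0,0,-1.404,-64,-225.5,-70,38],[0,0,-1.404,-64,-225.5,-70,38]]])

```text
clock: 46.0
tcp_pos: [0.5692, -0.2957, 0.1584]
orientation: [0.001, -0.031, 1.0, -0.001]
wrist_force: [0.9, -0.5, -1.0]
finger_gap: 0.0428
grip_force: 51.4
```

```bash
python3 - <<'E'
from h import *
w=viewer.read_camera("wrist"); np.save("w6.npy",w)
s=viewer.read_camera("scene"); t=viewer.read_camera("top"); np.save("s6.npy",s)
A=cv2.resize(w[100:400,140:420],(448,480)); B=cv2.resize(s[240:350,90:200],(350,350),interpolation=cv2.INTER_CUBIC)
o=np.zeros((480,800,3),np.uint8); o[:,:448]=np.clip(A*1.4,0,255); o[:350,450:]=B; cv2.imwrite("pics/w6.png",o[:,:,::-1])
plan([("down",np.array([.568,-.2952,.07]),np.pi/2+.0615,(0,0,1))])
E
```

```text
down [ 0.002  0.003 -0.   ] [ -1.1   0.4 -88.2]
```

View pics/w6.png

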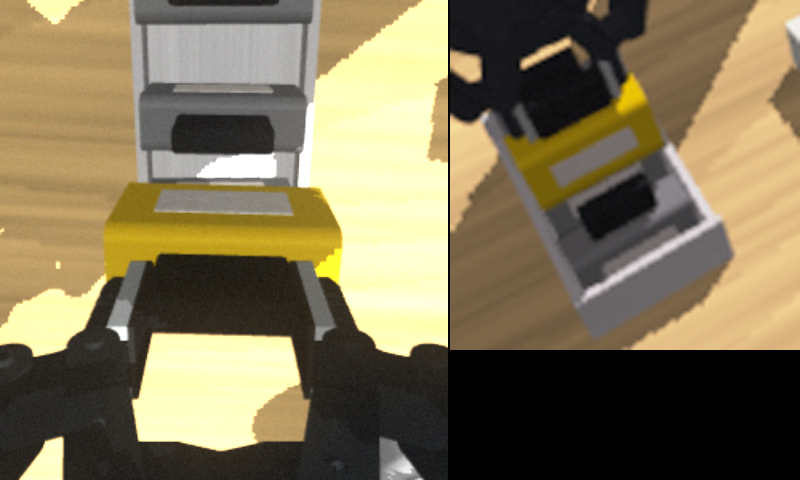

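The yellow cassette hangs upright and aligned at (222,230), between the middle grey tab (222,133) and the far one. I lower it in stages.

Call:
carry_out(plan=[[[0,0,0,-1,0,-15,38],[0,0,0,-1,0,-30,38],[0,0,0,-1,0,-40,38],[0,0,0,-1,0,-50,38],[0,0,0,-1,0,-55,38],[0,0,0,-1,0,-60,38],[0,0,0,-1,0,-60,38],[0,0,0,-1,0,-60,38]]])

```text
clock: 46.95
tcp_pos: [0.5673, -0.295, 0.0966]
orientation: [0.0, -0.031, 1.0, -0.0]
wrist_force: [-0.2, 0.9, -1.6]
finger_gap: 0.0429
grip_force: 51.5
```

Call:
carry_out(plan=[[[0,0,0,0,0,-6,38],[0,0,0,0,0,-12,38],[0,0,0,0,0,-18,38],[0,0,0,0,0,-22,38],[0,0,0,0,0,-25,38],[0,0,0,0,0,-26.5,38],[0,0,0,0,0,-26.5,38],[0,0,0,0,0,-26.5,38]]])

```text
clock: 47.75
tcp_pos: [0.5682, -0.2945, 0.0741]
orientation: [0.002, -0.031, 1.0, -0.001]
wrist_force: [-3.8, 7.4, 21.4]
finger_gap: 0.0432
grip_force: 53.9
```

Call:
carry_out(plan=[[[0,0,0,0,0,2,38],[0,0,0,0,0,2,50],[0,0,0,0,0,2,56],[0,0,0,0,0,2,62],[0,0,0,0,0,2,62],[0,0,0,0,0,40,62],[0,0,0,-30,0,80,62],[0,0,0,-60,0,130,62],[0,0,0,-90,0,180,62],[0,0,0,-110,0,230,62],[0,0,0,-110,0,255,62],[0,0,0,-110,0,255,62],[0,0,0,-110,0,255,62]]])

```text
clock: 49.05
tcp_pos: [0.4576, -0.2956, 0.326]
orientation: [0.001, -0.031, 1.0, -0.001]
wrist_force: [-0.7, 0.0, -0.6]
finger_gap: 0.0621
grip_force: 0.0
```

```bash
python3 - <<'E'
from h import *
w=viewer.read_camera("wrist"); c=cam("wrist"); np.save("w7.npy",w); np.savez("w7c.npz",K=c[0],e=c[1],M=c[2])
print(cur()[0])
# column profile of brightness through tabs along rack axis
hsv=cv2.cvtColor(w,cv2.COLOR_RGB2HSV)
m=(w.max(2)<32).astype(np.uint8); n,l,st,ce=cv2.connectedComponentsWithStats(m)
for k in range(1,n):
    x,y,ww,hh,a=st[k]
    if a>150 and y+hh<300: print(st[k],"x,y far top edge z=.096:",ray(c,(x,y+hh),.096)[:2],ray(c,(x+ww,y+hh),.096)[:2],"near bottom z=.066",ray(c,(x+ww/2,y),.066)[:2])
m=cv2.inRange(hsv,(18,130,60),(34,255,255)); n,l,st,ce=cv2.connectedComponentsWithStats(m)
print([s.tolist() for s in st[1:] if s[4]>100])
E
```

```text
[ 0.4572 -0.2951  0.3244]
[256 185  35  13 438] x,y far top edge z=.096: [ 0.4825 -0.3212] [ 0.4798 -0.2778] near bottom z=.066 [ 0.472  -0.3004]
[258 227  32  15 293] x,y far top edge z=.096: [ 0.542  -0.3163] [ 0.5394 -0.2746] near bottom z=.066 [ 0.5315 -0.2963]
[260 246  30  10 198] x,y far top edge z=.096: [ 0.562  -0.3128] [ 0.5596 -0.2731] near bottom z=.066 [ 0.5603 -0.2933]
[[247, 238, 57, 19, 576], [472, 258, 42, 65, 1445]]
```

```bash
python3 - <<'E'
from h import *
w=np.load("w7.npy"); d=np.load("w7c.npz"); c=(d["K"],d["e"],d["M"])
for v in range(176,300): print(v,*w[v,275],end=" | ")
for n,x in (("row2",.5379),("yel",.568),("row3",.5988)):
    y=-.297+(x-.537)*.0615
    print("\n",n,proj(c,[[x-.014,y,.066-.006],[x-.008,y,.066],[x-.006,y,.066],[x-.006,y,.096],[x+.006,y,.096]]).round(1).tolist())
E
```

```text
176 41 40 38 | 177 48 46 45 | 178 55 53 51 | 179 58 56 54 | 180 62 60 59 | 181 64 66 64 | 182 55 55 55 | 183 60 60 58 | 184 45 40 38 | 185 24 20 18 | 186 22 23 16 | 187 23 19 14 | 188 21 18 13 | 189 25 23 19 | 190 21 17 16 | 191 31 25 25 | 192 24 23 20 | 193 20 16 16 | 194 26 21 20 | 195 24 23 18 | 196 22 24 20 | 197 24 26 20 | 198 48 47 43 | 199 98 98 98 | 200 97 95 93 | 201 101 96 96 | 202 104 102 100 | 203 99 99 95 | 204 101 100 97 | 205 100 97 98 | 206 127 126 126 | 207 192 188 188 | 208 194 192 191 | 209 190 189 188 | 210 173 171 168 | 211 62 60 58 | 212 78 76 71 | 213 101 98 90 | 214 84 81 77 | 215 103 100 94 | 216 100 96 91 | 217 80 76 73 | 218 55 52 54 | 219 46 47 43 | 220 66 64 64 | 221 100 99 100 | 222 114 115 112 | 223 122 123 123 | 224 122 120 121 | 225 115 115 113 | 226 100 102 100 | 227 53 52 52 | 228 30 26 22 | 229 29 25 20 | 230 28 26 21 | 231 28 28 23 | 232 30 27 22 | 233 29 23 20 | 234 29 24 18 | 235 30 28 25 | 236 35 30 27 | 237 33 30 27 | 238 35 32 24 | 239 33 32 29 | 240 36 31 30 | 241 28 26 22 | 242 79 66 24 | 243 182 151 31 | 244 208 173 25 | 245 192 160 30 | 2
[... 428 characters left out ...]
2 30 | 275 34 29 23 | 276 32 28 24 | 277 35 30 22 | 278 40 37 31 | 279 43 36 30 | 280 81 70 47 | 281 167 140 92 | 282 202 171 111 | 283 204 172 111 | 284 209 177 115 | 285 207 176 114 | 286 208 176 115 | 287 209 176 116 | 288 206 174 113 | 289 197 166 106 | 290 196 165 107 | 291 191 160 103 | 292 197 168 110 | 293 202 171 113 | 294 197 167 108 | 295 197 167 112 | 296 190 158 102 | 297 191 162 104 | 298 194 164 105 | 299 194 160 105 | 
 row2 [[273.9, 220.3], [273.6, 225.9], [273.5, 227.2], [273.2, 235.7], [272.7, 244.2]]

 yel [[274.0, 240.1], [273.7, 245.7], [273.6, 247.0], [273.3, 256.7], [272.8, 264.8]]

 row3 [[274.1, 259.5], [273.8, 265.2], [273.7, 266.4], [273.5, 277.2], [273.0, 284.8]]
```

The wrist profile puts the yellow tab at rows 246–262, against a prediction of 247–265 for fully seated. Row2 shows the same bias, so the cassette is down and upright. Next is the second yellow cassette.

```bash
python3 - <<'E'
from h import *
plan([("over",np.array([.633,.060,.25]),.183,(0,0,1))])
E
```

```text
over [ 0.001 -0.    -1.449] [175.8 355.1 -74.4]
```

Call:
carry_out(plan=[[[0,0,-1.449,175.5,355,-20,62],[0,0,-1.449,175.5,355,-20,62],[0,0,-1.449,175.5,355,-20,62],[0,0,-1.449,175.5,355,-20,62],[0,0,-1.449,175.5,355,-20,62],[0,0,-1.449,175.5,355,-20,62],[0,0,-1.449,175.5,355,-20,62],[0,0,-1.449,175.5,355,-20,62],[0,0,-1.449,175.5,355,-20,62],[0,0,-1.449,175.5,355,-20,62],[0,0,-1.449,175.5,355,-20,62],[0,0,-1.449,175.5,355,-20,62],[0,0,-1.449,175.5,355,-50,62],[0,0,-1.449,175.5,355,-74,62],[0,0,-1.449,175.5,355,-74,62],[0,0,-1.449,175.5,355,-74,62],[0,0,-1.449,175.5,355,-74,62]]])

```text
clock: 50.8
tcp_pos: [0.6332, 0.0599, 0.252]
orientation: [0.0, 0.639, 0.769, 0.0]
wrist_force: [0.6, 0.9, 1.1]
finger_gap: 0.0619
grip_force: 0.0
```

```bash
python3 - <<'E'
from h import *
plan([("grasp",np.array([.6325,.0603,.064]),.183,(0,0,1))])
w=viewer.read_camera("wrist"); c=cam("wrist"); hsv=cv2.cvtColor(w,cv2.COLOR_RGB2HSV)
m=cv2.inRange(hsv,(18,130,60),(34,255,255)); m=cv2.morphologyEx(m,cv2.MORPH_CLOSE,np.ones((5,5),np.uint8)); n,l,st,ce=cv2.connectedComponentsWithStats(m); print([s.tolist() for s in st[1:] if s[4]>100])
print(proj(c,[[.6325,.0603,.09]]))
E
```

```text
grasp [ 0.     0.001 -0.001] [  -0.7    0.4 -188. ]
[[178, 0, 35, 30, 425], [199, 5, 34, 31, 262], [216, 21, 28, 53, 378], [243, 33, 18, 15, 130], [238, 38, 87, 68, 1233], [387, 110, 24, 28, 165], [373, 127, 17, 29, 122], [242, 165, 78, 58, 2300], [0, 168, 97, 156, 3838], [82, 255, 25, 19, 162], [74, 322, 20, 11, 104]]
[[276.8564 192.8381]]
```

Call:
carry_out(plan=[[[0,0,0,0,0.5,-50,62],[0,0,0,0,0.5,-100,62],[0,0,0,0,0.5,-145,62],[0,0,0,0,0.5,-175,62],[0,0,0,0,0.5,-187,62],[0,0,0,0,0.5,-187,62],[0,0,0,0,0.5,-187,62],[0,0,0,0,0.5,-187,38],[0,0,0,0,0.5,-187,38],[0,0,0,0,0.5,-187,38],[0,0,0,0,0.5,-187,38],[0,0,0,0,0.5,-187,38],[0,0,0,0,0.5,-187,38],[0,0,0,0,0.5,-170,38],[0,0,0,0,0.5,-130,38],[0,0,0,0,0.5,-80,38],[0,0,0,0,0.5,-40,38],[0,0,0,0,0.5,-25,38],[0,0,0,0,0.5,-25,38],[0,0,0,0,0.5,-25,38]]])

```text
clock: 52.85
tcp_pos: [0.6326, 0.0605, 0.2258]
orientation: [0.0, 0.639, 0.769, -0.0]
wrist_force: [-0.6, -1.4, -1.6]
finger_gap: 0.0428
grip_force: 51.5
```

```bash
python3 - <<'E'
from h import *
plan([("over",np.array([.5067,-.2989,.226]),np.pi/2+.0615,(0,0,1))])
E
```

```text
over [0.    0.    1.449] [-125.9 -359.4    0.2]
```

Call:
carry_out(plan=[[[0,0,1.449,-126,-359.5,0,38],[0,0,1.449,-126,-359.5,0,38],[0,0,1.449,-126,-359.5,0,38],[0,0,1.449,-126,-359.5,0,38],[0,0,1.449,-126,-359.5,0,38],[0,0,1.449,-126,-359.5,0,38],[0,0,1.449,-126,-359.5,0,38],[0,0,1.449,-126,-359.5,0,38],[0,0,1.449,-126,-359.5,0,38],[0,0,1.449,-126,-359.5,0,38],[0,0,1.449,-126,-359.5,0,38],[0,0,1.449,-126,-359.5,0,38],[0,0,1.449,-126,-359.5,0,38],[0,0,1.449,-126,-359.5,0,38],[0,0,1.449,-126,-359.5,-50,38],[0,0,1.449,-126,-359.5,-70,38],[0,0,1.449,-126,-359.5,-70,38],[0,0,1.449,-126,-359.5,-70,38],[0,0,1.449,-126,-359.5,-70,38],[0,0,1.449,-126,-359.5,-70,38]]])

```text
clock: 54.85
tcp_pos: [0.5077, -0.2997, 0.1579]
orientation: [0.001, -0.031, 1.0, -0.001]
wrist_force: [-0.0, -0.3, -2.2]
finger_gap: 0.043
grip_force: 51.8
```

```bash
python3 - <<'E'
from h import *
plan([("down",np.array([.5067,-.2989,.07]),np.pi/2+.0615,(0,0,1))])
E
```

```text
down [ 0.003  0.003 -0.   ] [ -1.    0.8 -87.9]
```

Call:
carry_out(plan=[[[0,0,0,-0.5,0.5,-15,38],[0,0,0,-0.5,0.5,-30,38],[0,0,0,-0.5,0.5,-40,38],[0,0,0,-0.5,0.5,-50,38],[0,0,0,-0.5,0.5,-55,38],[0,0,0,-0.5,0.5,-60,38],[0,0,0,-0.5,0.5,-60,38],[0,0,0,-0.5,0.5,-60,38]]])

```text
clock: 55.65
tcp_pos: [0.5063, -0.2986, 0.0962]
orientation: [0.0, -0.031, 1.0, -0.0]
wrist_force: [-0.5, -0.3, -0.2]
finger_gap: 0.0431
grip_force: 51.8
```

Call:
carry_out(plan=[[[0,0,0,0,0,-6,38],[0,0,0,0,0,-12,38],[0,0,0,0,0,-18,38],[0,0,0,0,0,-21,38],[0,0,0,0,0,-23,38],[0,0,0,0,0,-25,38],[0,0,0,0,0,-25,38],[0,0,0,0,0,-25,38]]])

```text
clock: 56.45
tcp_pos: [0.5064, -0.2983, 0.0728]
orientation: [0.001, -0.031, 1.0, -0.0]
wrist_force: [-2.6, 2.7, 10.5]
finger_gap: 0.0426
grip_force: 53.2
```

Call:
carry_out(plan=[[[0,0,0,0,0,0.5,38],[0,0,0,0,0,0.5,50],[0,0,0,0,0,0.5,56],[0,0,0,0,0,0.5,62],[0,0,0,0,0,0.5,62],[0,0,0,0,0,40,62],[0,0,0,-10,0,80,62],[0,0,0,-20,0,130,62],[0,0,0,-30,0,180,62],[0,0,0,-40,0,220,62],[0,0,0,-50,0,255,62],[0,0,0,-50,0,255,62],[0,0,0,-50,0,255,62]]])

```text
clock: 57.75
tcp_pos: [0.4565, -0.2989, 0.3267]
orientation: [0.001, -0.031, 1.0, -0.001]
wrist_force: [0.7, -0.6, -1.2]
finger_gap: 0.0618
grip_force: 0.0
```

```bash
python3 - <<'E'
from h import *
w=viewer.read_camera("wrist"); s=viewer.read_camera("scene")
o=np.zeros((600,800,3),np.uint8)
o[:450,:360]=cv2.resize(w[150:300,215:335],(360,450),interpolation=cv2.INTER_CUBIC)
o[:320,380:800]=cv2.resize(s[230:350,70:228],(420,320),interpolation=cv2.INTER_CUBIC)
o[325:600,380:800]=cv2.resize(s[140:270,200:400],(420,275),interpolation=cv2.INTER_CUBIC)
cv2.imwrite("pics/final.png",o[:,:,::-1])
E
```

View pics/final.png

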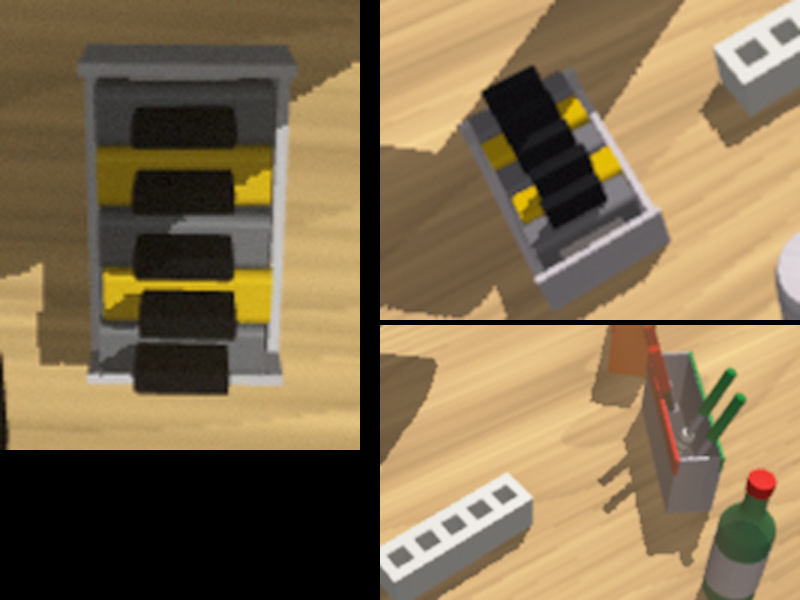

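All five tabs line up at rows 127, 191, 257, 315 and 369 with even pitch and height. The tools still lean correctly over both rims, and the bottle and block are undisturbed. I hand in the job.

```bash
python3 -c "
from workcell import order
print(order.hand_in())"
```

```text
the job is handed in; nothing more can be done
None
```

The job is handed in with no verdict returned: both scrapers and both brushes are in the tin leaning over their own rims, and both yellow cassettes stand fully down in the rack with the three grey ones.

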